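Stock the seasoning tub with the closed containers

TASK

Stock the purple tub with the four closed seasoning containers, each standing upright on the floor of the holder of its own shape: the sauce bottle in the small round cup, the lidded jar in the wide round cup, the lidded square tin in the square bin and the flat tin in the oblong bin. The open jar and the open square tin are empties for washing up: leave them standing where they are.

Things in the scene. Friction and masses are not known exactly. Their poses are not given: they have to be found in the camera images.
- bottle: Small amber sauce bottle with a black cap, round: 44 mm diameter up to 88 mm height, shoulder up to 101 mm, cap 28 mm diameter, 120 mm tall in all; about 0.2 kg. Best gripped round its body at about 75 mm height. Origin: centre of its underside; z up along its axis.
- jar: White ceramic jar closed by a flat pale wooden lid, a plain cylinder 64 mm in diameter and 85 mm tall with its lid (the top 13 mm); lid fixed on; about 0.3 kg. Origin: centre of its underside; z up along its axis.
- square_tin: Bare metal tin of square section closed by a flat metal lid, 50 x 50 mm, 95 mm tall with its lid (the top 15 mm); lid fixed on; about 0.2 kg. Origin: centre of its underside; z up along its axis. x and y square to its sides.
- flat_tin: Bare metal tin of oblong section closed by a flat metal lid, 66 mm along its x by 28 mm along its y, 100 mm tall with its lid (the top 15 mm); lid fixed on; about 0.2 kg. Origin: centre of its underside; z up along its axis.
- open_jar: Look-alike that stays: the same white ceramic jar without a lid, open and empty, 64 mm diameter, 72 mm tall. Loose. Origin: centre of its underside; z up along its axis.
- open_tin: Look-alike that stays: the same square metal tin without a lid, open and empty, 50 x 50 mm, 80 mm tall. Loose. Origin: centre of its underside; z up along its axis.
- holder_small_round: Holder for the bottle: the smaller round cup, 72 mm outer, 64 mm inner diameter. White, fixed with the other holders in a low purple tub (226 mm square, rim 45 mm above the table), two by two at 104 mm spacing in any arrangement. Walls 4 mm thick, 35 mm high; inner floor 4 mm above its origin. Origin: centre of its underside, 4 mm above the table; z up.
- holder_wide_round: Holder for the jar: the wider round cup, 92 mm outer, 84 mm inner diameter. White, fixed with the other holders in a low purple tub (226 mm square, rim 45 mm above the table), two by two at 104 mm spacing in any arrangement. Walls 4 mm thick, 35 mm high; inner floor 4 mm above its origin. Origin: centre of its underside, 4 mm above the table; z up.
- holder_square: Holder for the square tin: a square bin, 78 mm outside, 70 mm inside. x and y square to its walls. White, fixed with the other holders in a low purple tub (226 mm square, rim 45 mm above the table), two by two at 104 mm spacing in any arrangement. Walls 4 mm thick, 35 mm high; inner floor 4 mm above its origin. Origin: centre of its underside, 4 mm above the table; z up.
- holder_oblong: Holder for the flat tin: an oblong bin, 94 mm along its x by 56 mm along its y outside, 86 x 48 mm inside. White, fixed with the other holders in a low purple tub (226 mm square, rim 45 mm above the table), two by two at 104 mm spacing in any arrangement. Walls 4 mm thick, 35 mm high; inner floor 4 mm above its origin. Origin: centre of its underside, 4 mm above the table; z up.
Not all that is in view belongs to the job. Leave any green look-alike of the flat_tin alone.

How it is judged (in metres and radians):
At the end, for the whole second after the job is handed in: Each closed container stands in its own holder: centres within 15 mm, underside less than 10 mm above the holder's underside, upright within 0.1 rad, at rest; the open jar and open tin stand upright within 0.1 rad, at rest, within 40 mm of where they began (horizontal distance between bottle and holder_small_round below 0.015 m and z of bottle in the frame of holder_small_round below 0.01 m and angle between each of bottle, jar, square_tin, flat_tin, open_jar, open_tin's own z axis and vertical below 0.1 rad and linear speed of each of bottle, jar, square_tin, flat_tin, open_jar, open_tin below 0.02 m/s and horizontal distance between jar and holder_wide_round below 0.015 m and z of jar in the frame of holder_wide_round below 0.01 m and horizontal distance between square_tin and holder_square below 0.015 m and z of square_tin in the frame of holder_square below 0.01 m and horizontal distance between flat_tin and holder_oblong below 0.015 m and z of flat_tin in the frame of holder_oblong below 0.01 m and distance of each of open_jar, open_tin from where it was at the start of the episode below 0.04 m); the robot touches nothing.
It fails at once if the open jar is moved from its place by more than 40 mm (distance of open_jar from where it was at the start of the episode above 0.04 m).
It fails at once if the open tin is moved from its place by more than 40 mm (distance of open_tin from where it was at the start of the episode above 0.04 m).
It also fails if it takes over 109 s, if anything falls off the work surface, if the arm or the gripper's body presses on something with over 40 N, if the wrist force passes 120 N, or if a joint passes its speed limit or range.

ROBOT

A 7-joint arm with a two-finger parallel gripper is mounted at the origin on the work surface. World frame = base frame: x ahead of the robot, y to its left, z up, the work surface at z = 0. Lengths are in mm, angles in rad, forces in N, time in s.
With the tool pointing down it reaches from about 350 to 900 mm from the base axis. Payload 8.1 kg.
Tool frame: the origin (TCP) lies at the very end of the fingers, on their centre line; the grasp point (between the pads) lies tcp_to_grasp behind it (tcp_to_grasp is the distance from the TCP to the grasp point, in mm); z points along the fingers, x is the direction in which the jaws open and shut, and the axes are right-handed (so a half turn about z gives the same grasp; the last joint's range is limited). The gripper opens to 85 mm and grips with 20 to 120 N. Pads are 22 mm wide; open, the fingers measure 114 mm over their backs; the gripper's body (76 mm by 85 mm) begins 54 mm behind the grasp point. The pads swing forward as they close: fully open they stand 13 mm farther back than shut.
Start: joints at [1.237, 0.434, 0.025, 1.573, -0.012, 1.134, -0.075], TCP at [142.947, -608.448, 191.523] pointing down, gripper open.
Joint ranges: [-2.62, 2.62], [-0.44, 2.09], [-1.27, 1.32], [0.08, 2.57], [-1.32, 4.46], [0.12, 2], [-2.74, 2.74]. Speed limits (rad/s): [2.22, 2.22, 3.01, 3.01, 3.14, 3.14, 3.14].

INTERFACE

Orientations are given as a unit quaternion [w, x, y, z].
In Python, from station import state, read_camera, hand_in, search_frame, regions_of, place_of, tcp_to_grasp gives the robot as it stands.
- The arm moves only by the tool drive_tool, never from a script. Its argument "motion" is one flat list of numbers, 7 for each row, row after row: the opening, from -1 (shut) to 1 (fully open), then the shift along the tool's x, y, z in cm, then the turn, a rotation vector about the tool's x, y, z in degrees. A call has 1 to 10 rows; each row is the pose to reach, as a shift and turn from the pose commanded when the call began, along the tool's axes at that moment; what a row does not reach only later rows make up. A row lasts 1/10 s, in which the tool goes at most 50 mm and 8.59 degrees, less where a joint would pass 70% of its speed; a pose out of reach is approached as far as the arm can. A call with a gripper value outside its range is refused whole. The fingers move at their own pace and stop on an object; "squeeze" is the grip in N (left out, the last holds). Time passes only in rows, so rows that repeat a pose let the fingers close. It gives the time, the measured TCP pose, the force and the opening at its end, in the units of the state.
- state(): the state, without advancing time (a new reading comes with each control period).
- read_camera(name): name is "side" or "top"; returns a dict with "color" (420x560x3 uint8, red, green, blue), "vertical_fov" (degrees; the focal length in pixels is half the picture's height over the tangent of half this angle, whatever the lens; pixels are square), "cx", "cy" (the principal point, pixels), "k1" (the pictures are not rectified: a ray, as slopes to the right and down, at radius r is drawn at 1 + k1 r^2 times it, then the intrinsics apply), "origin" and "attitude" of the camera in the world. Camera axes: x right, y up, looking along -z (the intrinsics and any distortion apply to the point x, -y, -z); pixel columns grow to the right and rows downward; lengths in mm; the calibration is good to about 2 mm. A picture is of the moment at which its call begins. There is no depth.
- hand_in(): hands the job in, once; it reports no verdict.
Trained networks look in a picture, given as the dict that the camera call returned (one of the last four; its "shot" number tells which), for a name from the list of things; names that differ only in an ending like _2 or _b are one class to them, and where a whole thing is asked for, a point or a joint stands for the part that bears it (a point fixed in the world has none). Each returns a list of dicts, best first, with "p" (0 to 1); they miss things now and then, are a little off and sometimes report something else, mostly with a low value. They report only what shows in the picture. A call takes as long as a camera call. They do not tell look-alikes from the thing itself.
- search_frame(picture, target): "at" ([column, row] in pixels, amid what is visible of it).
- regions_of(picture, target): "pixels" (420x560 bool, what is visible of it) and "at" ([column, row] in pixels, amid what is visible of it).
- place_of(picture, target): "at" ([column, row] in pixels: a listed point, or the origin of a listed thing).
The state is a dict: "clock": time; "qpos": joint angles; "joint_velocities": joint speeds; "joint_torque": joint torques, N m; "ee_pos": TCP position; "eef_rot": TCP orientation; "ft_force": force on the tool from outside, world axes, zero at the start; "moment": the same for the moment, N m; "width": opening from 0.0 (shut) to 1.0 (fully open).
Only numpy, scipy, OpenCV 4.12 (cv2) and the standard library are available. Lean on these libraries where they do the work, as an engineer would, in place of code of your own. Each camera call takes 0.05 s, during which the arm holds its last target.

## Working session

There is one attempt and no reset: what is moved stays moved. The work goes in short steps, Python scripts to look and compute and a tool call to move; the robot and the scene stay as the last step left them, time stands still between calls to the robot, and variables do not carry over. Pictures are saved under pics/ and viewed, and the job is handed in when it is done.

Besides the shell and the picture viewer there is one more tool, called after "Emit:" in YAML: its name, and indented under it one key for each argument. drive_tool: Moves the arm, as the interface text tells. Its arguments: {"type":"object","properties":{"motion":{"type":"array"},"squeeze":{"type":"number"}},"required":["motion"]}

```bash
ls; mkdir -p pics
python3 - <<'E'
from station import *
import cv2
s=state(); print(s); print(tcp_to_grasp if not callable(tcp_to_grasp) else tcp_to_grasp())
for n in("side","top"):
    p=read_camera(n); cv2.imwrite(f"pics/{n}0.png",p["color"][:,:,::-1]); print({k:v for k,v in p.items() if k!="color"})
E
```

```text
pics
{'clock': 0.0, 'qpos': array([ 1.23739976,  0.43520392,  0.02497233,  1.57410296, -0.01158383,
        1.13401546, -0.07509134]), 'joint_velocities': array([-1.92428270e-03, -2.07718662e-03, -6.01685304e-04,  8.96984963e-04,
       -1.14925437e-04,  2.09733774e-03, -3.83929839e-05]), 'joint_torque': array([-7.17973103e-05, -6.70477939e+01,  1.02507714e+00, -3.16206551e+01,
        1.55150809e-02,  1.23674711e-02,  9.96911490e-05]), 'ee_pos': array([ 142.77175482, -607.88202081,  190.73559772]), 'eef_rot': array([-4.27949805e-04,  7.83804799e-01, -6.21006771e-01, -6.67015296e-04]), 'ft_force': array([ 0.53999944, -0.82954312, -0.40659036]), 'moment': array([-0.02450206, -0.04342966, -0.06077029]), 'width': 1.0004886156561261}
18.700000000000003
{'vertical_fov': 44.92951191745684, 'cx': 276.27248888182527, 'cy': 203.34094251092108, 'k1': -0.16309219830667446, 'origin': array([ 386.87444722, -864.0125359 ,  837.53370696]), 'attitude': array([ 0.91381352,  0.39742814, -0.04222458, -0.07219981]), 'shot': 1}
{'vertical_fov': 56.247411948785356, 'cx': 283.52623238100136, 'cy': 201.89011586253227, 'k1': -0.11683282993198331, 'origin': array([ 419.05306439,   -7.02163545, 1030.08363116]), 'attitude': array([ 0.71284924,  0.04106512, -0.05298458, -0.69810619]), 'shot': 2}
```

View pics/side0.png

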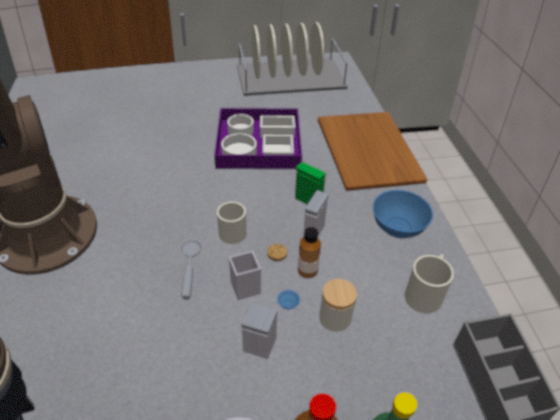

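View pics/top0.png

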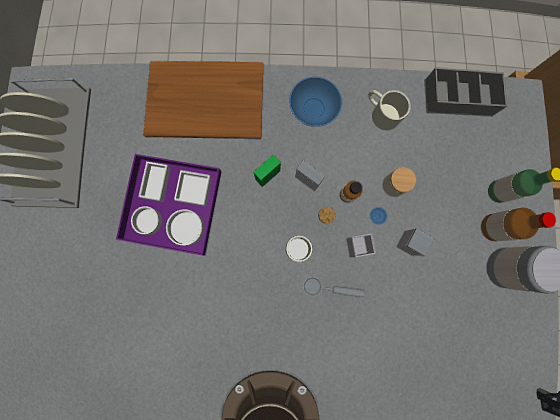

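```bash
cat > h.py <<'E'
from station import *
import numpy as np, cv2
from scipy.spatial.transform import Rotation as R
from scipy.optimize import minimize
def cam(p):
    f=210/np.tan(np.radians(p["vertical_fov"]/2))
    K=np.array([[f,0,p["cx"]],[0,f,p["cy"]],[0,0,1.]])
    q=p["attitude"]; Rw=R.from_quat([q[1],q[2],q[3],q[0]]).as_matrix()@np.diag([1,-1,-1])
    return K,np.array([p["k1"],0,0,0.]),Rw,np.array(p["origin"])
def proj(p,X):
    K,d,Rw,o=cam(p); Rc=Rw.T
    return cv2.projectPoints(np.asarray(X,float).reshape(-1,1,3),cv2.Rodrigues(Rc)[0],-Rc@o,K,d)[0].reshape(-1,2)
def toplane(p,uv,z):
    K,d,Rw,o=cam(p)
    n=cv2.undistortPoints(np.array(uv,float).reshape(-1,1,2),K,d).reshape(-1,2)
    r=np.c_[n,np.ones(len(n))]@Rw.T
    return o+r*((z-o[2])/r[:,2])[:,None]
a=np.linspace(0,2*np.pi,40,endpoint=False)
def circ(r,z): return np.c_[r*np.cos(a),r*np.sin(a),0*a+z]
def box(w,d,z): return np.array([[sx*w/2,sy*d/2,z] for sx in(-1,1) for sy in(-1,1)])
MODEL={"bottle":[np.r_[circ(22,0),circ(22,88)],np.r_[circ(22,88),circ(14,101)],np.r_[circ(14,101),circ(14,120)]],
"jar":[np.r_[circ(32,0),circ(32,85)]],"square_tin":[np.r_[box(50,50,0),box(50,50,95)]],"flat_tin":[np.r_[box(66,28,0),box(66,28,100)]],
"open_jar":[np.r_[circ(32,0),circ(32,72)]],"open_tin":[np.r_[box(50,50,0),box(50,50,80)]],
"holder_small_round":[np.r_[circ(36,4),circ(36,39)]],"holder_wide_round":[np.r_[circ(46,4),circ(46,39)]],
"holder_square":[np.r_[box(78,78,4),box(78,78,39)]],"holder_oblong":[np.r_[box(94,56,4),box(94,56,39)]]}
def sil(p,name,x,y,th,z=0,S=4):
    m=np.zeros((420*S,560*S),np.uint8); c,s=np.cos(th),np.sin(th)
    for part in MODEL[name]:
        X=part@np.array([[c,s,0],[-s,c,0],[0,0,1]])+[x,y,z]
        hull=cv2.convexHull(((proj(p,X)+.5)*S).astype(np.float32))
        cv2.fillConvexPoly(m,hull.round().astype(np.int32),1)
    return cv2.resize(m.astype(np.float32),(560,420),interpolation=cv2.INTER_AREA)
def fit(views,name,x0,z=0,ths=(0,)):
    # views: list (pic, mask)
    def cost(v):
        c=0
        for p,m in views:
            s=sil(p,name,v[0],v[1],v[2]/30,z); c+=np.abs(s-m).sum()/m.sum()
        return c/len(views)
    best=None
    for t in ths:
        r=minimize(cost,[x0[0],x0[1],t*30],method="Nelder-Mead",options=dict(initial_simplex=np.array([[x0[0],x0[1],t*30],[x0[0]+8,x0[1],t*30],[x0[0],x0[1]+8,t*30],[x0[0],x0[1],t*30+6]]),xatol=.2,fatol=1e-4,maxiter=80))
        if best is None or r.fun<best.fun: best=r
    return best.x[0],best.x[1],best.x[2]/30,best.fun
E
cat > look.py <<'E'
from h import *
ps=read_camera("side"); pt=read_camera("top")
H={"bottle":50,"jar":50,"square_tin":50,"flat_tin":50,"open_jar":36,"open_tin":40}
for n in MODEL:
    for p,l in((ps,"side"),(pt,"top")):
        rr=regions_of(p,n); pl=place_of(p,n)
        z=0 if n in H else 4
        print(n,l,"place",[(np.round(q["at"]).tolist(),round(q["p"],2),toplane(p,q["at"],z)[0][:2].round().tolist()) for q in pl],"reg",[(np.round(q["at"]).tolist(),round(q["p"],2),int(q["pixels"].sum())) for q in rr])
        for i,q in enumerate(rr): np.save(f"m_{n}_{l}_{i}.npy",q["pixels"])
import pickle; pickle.dump((ps,pt),open("shots.pkl","wb"))
E
python3 look.py
```

```text
bottle side place [([305.0, 270.0], 0.9, [579.0, -193.0])] reg [([238.0, 124.0], 0.7, 420), ([308.0, 256.0], 0.58, 1008)]
bottle top place [([348.0, 193.0], 0.59, [585.0, -195.0])] reg [([351.0, 190.0], 0.6, 381)]
jar side place [([333.0, 320.0], 0.6, [607.0, -327.0]), ([276.0, 153.0], 0.44, [583.0, 219.0])] reg [([336.0, 306.0], 0.69, 1585), ([318.0, 211.0], 0.23, 668)]
jar top place [([397.0, 186.0], 0.69, [607.0, -328.0])] reg [([402.0, 184.0], 0.65, 774)]
square_tin side place [([263.0, 342.0], 0.67, [463.0, -353.0]), ([307.0, 272.0], 0.19, [581.0, -198.0])] reg [([260.0, 328.0], 0.81, 1643)]
square_tin top place [([410.0, 239.0], 0.76, [466.0, -361.0])] reg [([417.0, 241.0], 0.93, 699)]
flat_tin side place [([309.0, 204.0], 0.71, [631.0, 9.0]), ([314.0, 233.0], 0.66, [622.0, -87.0])] reg [([308.0, 183.0], 0.93, 965), ([317.0, 212.0], 0.63, 728)]
flat_tin top place [([308.0, 181.0], 0.65, [616.0, -88.0]), ([268.0, 175.0], 0.6, [629.0, 21.0])] reg [([307.0, 176.0], 0.9, 519), ([268.0, 170.0], 0.58, 530)]
open_jar side place [([230.0, 231.0], 0.62, [433.0, -55.0])] reg [([231.0, 21
[... 734 characters left out ...]
, ([240.0, 132.0], 0.59, [497.0, 326.0])] reg [([237.0, 144.0], 0.62, 667)]
holder_wide_round top place [([188.0, 231.0], 0.98, [475.0, 225.0]), ([397.0, 184.0], 0.55, [611.0, -327.0]), ([357.0, 246.0], 0.54, [446.0, -218.0])] reg [([185.0, 228.0], 0.74, 1143)]
holder_square side place [([276.0, 153.0], 0.82, [584.0, 217.0])] reg [([279.0, 143.0], 0.74, 589)]
holder_square top place [([196.0, 192.0], 0.71, [579.0, 210.0])] reg [([191.0, 189.0], 0.94, 1001)]
holder_oblong side place [([273.0, 130.0], 0.78, [594.0, 322.0])] reg [([276.0, 125.0], 0.96, 647)]
holder_oblong top place [([155.0, 185.0], 0.65, [595.0, 321.0]), ([395.0, 186.0], 0.21, [608.0, -323.0])] reg [([153.0, 181.0], 0.7, 916)]
```

```bash
cat > fitall.py <<'E'
from h import *
import pickle
ps,pt=pickle.load(open("shots.pkl","rb"))
ths=(0,.4,.8,1.2)
G={"bottle":((582,-194),1,0,(0,)),"jar":((607,-327),0,0,(0,)),"square_tin":((465,-356),0,0,ths),"flat_tin":((619,-87),1,0,(0,.4,.8,1.2,1.6,2,2.4,2.8)),"open_jar":((438,-56),0,None,(0,)),"open_tin":((445,-220),0,0,ths)}
def ov(im,p,s): 
    c,_=cv2.findContours((s>.5).astype(np.uint8),0,2); cv2.drawContours(im,c,-1,(0,0,255),1)
si=ps["color"][:,:,::-1].copy(); ti=pt["color"][:,:,::-1].copy()
for n,(x0,i,j,t) in G.items():
    ms=np.load(f"m_{n}_side_{i}.npy").astype(np.float32)
    v=[(ps,ms)]; 
    if j is not None: v.append((pt,np.load(f"m_{n}_top_{j}.npy").astype(np.float32)))
    r=fit(v,n,x0,0,t); print(n,np.round(r,3))
    for vv in v:
        q=fit([vv],n,x0,0,(r[2],)); print("   single",np.round(q,3))
    ov(si,ps,sil(ps,n,*r[:3])); ov(ti,pt,sil(pt,n,*r[:3]))
# tub
MODEL["tub"]=[np.r_[box(226,226,0),box(226,226,45)]]
v=[]
for p in(ps,pt):
    h=cv2.cvtColor(p["color"],cv2.COLOR_RGB2HSV); m=((h[...,0]>130)&(h[...,0]<160)&(h[...,1]>90)).astype(np.uint8)
    k,l,st,_=cv2.connectedComponentsWithStats(m); b=1+st[1:,4].argmax(); pts=np.argwhere(l==b)[:,::-1].astype(np.int32)
    mm=np.zeros((420,560),np.uint8); cv2.fillConvexPoly(mm,cv2.convexHull(pts),1); v.append((p,mm.astype(np.float32)))
r=fit(v,"tub",(540,275),0,(-.3,0,.3)); print("tub",np.round(r,3))
for vv in v: print("  single",np.round(fit([vv],"tub",(540,275),0,(r[2],)),3))
c,s=np.cos(r[2]),np.sin(r[2])
for n,(a_,b_) in {"holder_small_round":(-52,52),"holder_wide_round":(-52,-52),"holder_square":(52,-52),"holder_oblong":(52,52)}.items():
    X=(r[0]+c*a_-s*b_,r[1]+s*a_+c*b_); print(n,np.round(X,1))
    ov(si,ps,sil(ps,n,*X,r[2])); ov(ti,pt,sil(pt,n,*X,r[2]))
cv2.imwrite("pics/fs.png",cv2.resize(si[80:380,180:400],None,fx=2,fy=2,interpolation=2));cv2.imwrite("pics/ft.png",cv2.resize(ti[130:280,110:450],None,fx=2.3,fy=2.3,interpolation=2))
E
python3 fitall.py
```

```text
bottle [ 5.82990e+02 -1.93345e+02  1.33000e-01  7.10000e-02]
   single [ 5.83001e+02 -1.94689e+02  2.71000e-01  5.90000e-02]
   single [ 5.82544e+02 -1.92577e+02  1.06000e-01  6.90000e-02]
jar [ 6.10981e+02 -3.19725e+02 -1.35000e-01  5.30000e-02]
   single [ 6.11218e+02 -3.20721e+02  3.50000e-02  3.20000e-02]
   single [ 6.10095e+02 -3.17935e+02 -1.26000e-01  4.70000e-02]
square_tin [ 4.55340e+02 -3.56746e+02  1.09700e+00  7.20000e-02]
   single [ 4.55941e+02 -3.58446e+02  1.08700e+00  4.90000e-02]
   single [ 4.54460e+02 -3.55255e+02  1.06100e+00  6.70000e-02]
flat_tin [ 6.20024e+02 -8.50420e+01  9.71000e-01  2.22000e-01]
   single [ 6.21349e+02 -8.53710e+01  9.76000e-01  3.34000e-01]
   single [ 6.18512e+02 -8.45270e+01  9.54000e-01  5.30000e-02]
open_jar [ 4.36466e+02 -6.27060e+01  1.38000e-01  4.70000e-02]
   single [ 4.36467e+02 -6.21290e+01  3.25000e-01  4.70000e-02]
open_tin [ 4.46952e+02 -2.18196e+02  2.13000e-01  6.50000e-02]
   single [ 4.47444e+02 -2.18595e+02  2.15000e-01  3.60000e-02]
   single [ 4.46258e+02 -2.17011e+02  2.11000e-01  7.70000e-02]
tub [ 5.42578e+02  2.74720e+02 -1.49000e-01  3.40000e-02]
  single [ 5.44322e+02  2.78118e+02 -1.54000e-01  4.80000e-02]
  single [ 5.41425e+02  2.75044e+02 -1.51000e-01  1.30000e-02]
holder_small_round [498.9 333.9]
holder_wide_round [483.4 231. ]
holder_square [586.3 215.6]
holder_oblong [601.7 318.4]
```

View pics/fs.png

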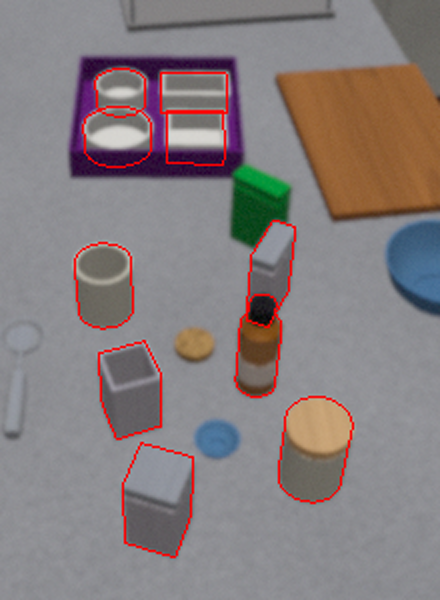

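View pics/ft.png

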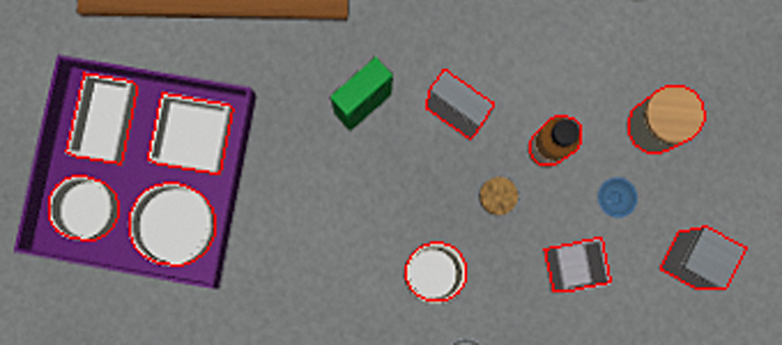

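```bash
cat > go.py <<'E'
import sys
from h import *
# usage: go.py x y z phi [x y z phi ...]  -> tool-frame shifts (cm) and turn about tool z (deg)
s=state(); q=s["eef_rot"]; Rt=R.from_quat([q[1],q[2],q[3],q[0]]).as_matrix(); p=s["ee_pos"]
phi=np.arctan2(Rt[1,0],Rt[0,0]); print("t",round(s["clock"],2),"pos",p.round(1),"phi",round(phi,3),"tilt z",Rt[:,2].round(4),"w",round(s["width"],3),"F",s["ft_force"].round(1),"q",s["qpos"].round(2))
v=list(map(float,sys.argv[1:]))
for i in range(0,len(v),4):
    d=Rt.T@(np.array(v[i:i+3])-p)/10
    tgt=np.array([[np.cos(v[i+3]),np.sin(v[i+3]),0],[np.sin(v[i+3]),-np.cos(v[i+3]),0],[0,0,-1]]).T
    tgt=np.c_[[np.cos(v[i+3]),np.sin(v[i+3]),0],[np.sin(v[i+3]),-np.cos(v[i+3]),0],[0,0,-1]]
    rv=np.degrees(R.from_matrix(Rt.T@tgt).as_rotvec())
    print("->",d.round(2),"turn",rv.round(1), "len mm",round(np.linalg.norm(d)*10))
E
python3 go.py 250 -400 200 -.9 455 -357 190 -.474 455 -357 55 -.474
python3 - <<'E'
import sys; sys.path.insert(0,'.')
from h import *
import pickle
ps,pt=pickle.load(open("shots.pkl","rb"))
print(toplane(ps,[(320,410),(403,408),(238,418)],0).round(),toplane(pt,[(490,190),(487,226),(495,268)],0).round())
E
```

```text
t 2.2 pos [ 142.9 -608.4  191.5] phi -1.34 tilt z [-0.  0. -1.] w 0.999 F [0.4 0.5 0. ] q [ 1.24  0.43  0.02  1.57 -0.01  1.13 -0.08]
-> [-17.84 -15.19  -0.85] turn [  0.    0.  -25.2] len mm 234
-> [-17.34 -36.13   0.15] turn [  0.    0.  -49.6] len mm 401
-> [-17.34 -36.13  13.65] turn [  0.    0.  -49.6] len mm 423
[[ 540. -505.    0.]
 [ 685. -528.    0.]
 [ 399. -497.    0.]] [[ 603. -596.    0.]
 [ 503. -582.    0.]
 [ 388. -602.    0.]]
```

Emit:
drive_tool:
  motion: [1,-4.5,-3.8,-0.8,0,0,-7,1,-9,-7.6,-0.8,0,0,-14,1,-13.5,-11.4,-0.8,0,0,-21,1,-17.8,-15.2,-0.8,0,0,-28,1,-17.6,-19.4,-0.6,0,0,-35,1,-17.5,-23.6,-0.4,0,0,-42,1,-17.5,-27.8,-0.2,0,0,-49.6,1,-17.4,-32,0,0,0,-49.6,1,-17.35,-36.1,0.2,0,0,-49.6,1,-17.35,-36.1,0.2,0,0,-49.6]
  squeeze: 60

```text
clock: 3.2
ee_pos: [460.6, -353.4, 189.1]
eef_rot: [-0.001, 0.973, -0.232, 0.001]
ft_force: [0.6, 0.6, -0.5]
width: 0.996
```

```bash
python3 go.py 455 -357 120 -.474 455 -357 50 -.474
```

```text
t 3.2 pos [ 460.6 -353.4  189.1] phi -0.467 tilt z [ 0.0031  0.002  -1.    ] w 0.996 F [ 0.6  0.6 -0.5] q [ 0.79  0.39 -0.3   1.67  0.12  1.1  -0.02]
-> [-0.35  0.6   6.91] turn [-0.2 -0.1  0.4] len mm 69
-> [-0.37  0.62 13.91] turn [-0.2 -0.1  0.4] len mm 139
```

Emit:
drive_tool:
  motion: [1,0,0,0,0,0,0,1,0,0,2.5,0,0,0,1,0,0,5,0,0,0,1,0,0,7.5,0,0,0,1,0,0,7.5,0,0,0,1,0,0,7.5,0,0,0]

```text
clock: 3.8
ee_pos: [453.7, -357.7, 115.0]
eef_rot: [0.0, 0.972, -0.236, -0.0]
ft_force: [0.9, 0.0, 0.9]
width: 1.001
```

```bash
python3 go.py 455 -357 50 -.474
```

```text
t 3.8 pos [ 453.7 -357.7  115. ] phi -0.476 tilt z [-8.e-04 -1.e-04 -1.e+00] w 1.001 F [0.9 0.  0.9] q [ 0.78  0.45 -0.29  1.77  0.15  0.95 -0.04]
-> [ 0.09 -0.13  6.5 ] turn [ 0.   0.  -0.1] len mm 65
```

Good alignment (within 1–2 mm). Descend and close.

Emit:
drive_tool:
  motion: [1,0.1,-0.1,2.2,0,0,0,1,0.1,-0.1,4.4,0,0,0,1,0.1,-0.1,6.5,0,0,0,1,0.1,-0.1,6.5,0,0,0,1,0.1,-0.1,6.5,0,0,0,0,0.1,-0.1,6.5,0,0,0,-1,0.1,-0.1,6.5,0,0,0,-1,0.1,-0.1,6.5,0,0,0,-1,0.1,-0.1,6.5,0,0,0,-1,0.1,-0.1,6.5,0,0,0]
  squeeze: 50

```text
clock: 4.8
ee_pos: [456.5, -357.0, 51.2]
eef_rot: [0.0, 0.972, -0.235, 0.001]
ft_force: [-3.5, 1.3, 11.6]
width: 0.549
```

```bash
python3 go.py 586 216 250 -.149
```

```text
t 4.8 pos [ 456.5 -357.    51.2] phi -0.475 tilt z [ 0.0012 -0.0013 -1.    ] w 0.549 F [-3.5  1.3 11.6] q [ 0.77  0.53 -0.27  1.82  0.19  0.81 -0.08]
-> [-14.64 -56.87 -19.94] turn [  0.   -0.1 -18.7] len mm 620
```

Emit:
drive_tool:
  motion: [-1,0,0,0,0,0,0,-1,0,0,-3,0,0,0,-1,0,0,-7,0,0,0,-1,0,0,-11,0,0,0,-1,0,0,-15,0,0,0,-1,0,0,-19,0,0,0,-1,0,0,-20,0,0,0,-1,0,0,-20,0,0,0]

```text
clock: 5.6
ee_pos: [456.8, -356.9, 251.2]
eef_rot: [0.001, 0.972, -0.235, 0.002]
ft_force: [0.2, 0.4, -3.6]
width: 0.545
```

```bash
python3 go.py 586 216 250 -.149
python3 - <<'E'
from h import *
p=read_camera("side"); cv2.imwrite("pics/s1.png",p["color"][:,:,::-1])
E
```

```text
t 5.6 pos [ 456.8 -356.9  251.2] phi -0.474 tilt z [ 0.0027 -0.0021 -1.    ] w 0.545 F [ 0.2  0.4 -3.6] q [ 0.79  0.34 -0.3   1.58  0.11  1.23 -0.  ]
-> [-1.468e+01 -5.687e+01  4.000e-02] turn [  0.1  -0.2 -18.6] len mm 587
```

View pics/s1.png

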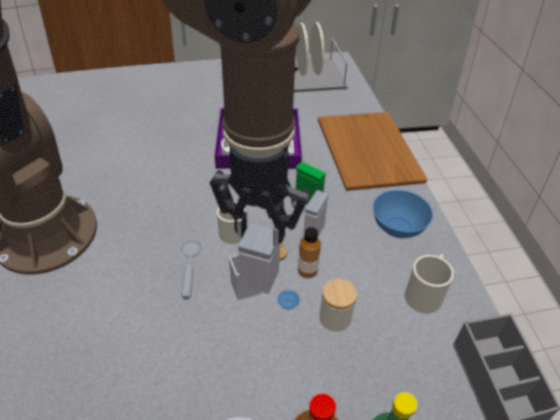

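Emit:
drive_tool:
  motion: [-1,-0.5,-2,0,0,0,-1,-1,-1.5,-6,0,0,0,-3,-1,-2.5,-10,0,0,0,-5,-1,-3.6,-14,0,0,0,-7,-1,-4.6,-18,0,0,0,-9,-1,-5.6,-22,0,0,0,-11,-1,-6.7,-26,0,0,0,-13,-1,-7.7,-30,0,0,0,-15,-1,-8.8,-34,0,0,0,-17,-1,-9.8,-38,0,0,0,-18.6]

```text
clock: 6.65
ee_pos: [541.0, 28.4, 247.4]
eef_rot: [0.0, 0.997, -0.074, -0.002]
ft_force: [0.6, 0.2, -1.5]
width: 0.544
```

```bash
python3 go.py 586 216 250 -.149
```

```text
t 6.65 pos [541.   28.4 247.4] phi -0.147 tilt z [-0.0036 -0.     -1.    ] w 0.544 F [ 0.6  0.2 -1.5] q [ 0.26  0.31 -0.54  1.66  0.17  1.22 -0.46]
-> [  1.7  -19.21  -0.28] turn [0.  0.2 0.1] len mm 193
```

Emit:
drive_tool:
  motion: [-1,0.4,-4,0,0,0,0,-1,0.7,-8,0,0,0,0,-1,1.1,-12,0,0,0,0,-1,1.4,-16,0,0,0,0,-1,1.6,-18.5,0,0,0,0,-1,1.7,-19,0,0,0,0,-1,1.7,-19,0,0,0,0,-1,1.7,-19,0,0,0,0]

```text
clock: 7.45
ee_pos: [587.1, 210.2, 248.2]
eef_rot: [0.001, 0.997, -0.075, -0.001]
ft_force: [-0.2, -1.1, -1.9]
width: 0.544
```

```bash
python3 go.py 586 216 60 -.149
```

```text
t 7.45 pos [587.1 210.2 248.2] phi -0.15 tilt z [-0.002  -0.0017 -1.    ] w 0.544 F [-0.2 -1.1 -1.9] q [-0.06  0.46 -0.56  1.45  0.25  1.3  -0.79]
-> [-0.16 -0.6  18.82] turn [ 0.1  0.1 -0.1] len mm 188
```

Emit:
drive_tool:
  motion: [-1,-0.1,-0.6,3,0,0,0,-1,-0.1,-0.6,7,0,0,0,-1,-0.1,-0.6,11,0,0,0,-1,-0.1,-0.6,13.5,0,0,0,-1,-0.1,-0.6,13.5,0,0,0,-1,-0.1,-0.6,13.5,0,0,0]

```text
clock: 8.05
ee_pos: [587.8, 216.5, 115.1]
eef_rot: [0.0, 0.997, -0.076, -0.0]
ft_force: [0.4, 0.9, -2.2]
width: 0.545
```

```bash
python3 go.py 586 216 60 -.149
python3 - <<'E'
from h import *
p=read_camera("side"); cv2.imwrite("pics/s2.png",p["color"][:,:,::-1])
E
```

```text
t 8.05 pos [587.8 216.5 115.1] phi -0.151 tilt z [-1.e-04 -4.e-04 -1.e+00] w 0.545 F [ 0.4  0.9 -2.2] q [-0.08  0.57 -0.53  1.63  0.32  1.04 -0.87]
-> [-0.17  0.08  5.51] turn [ 0.   0.  -0.1] len mm 55
```

View pics/s2.png

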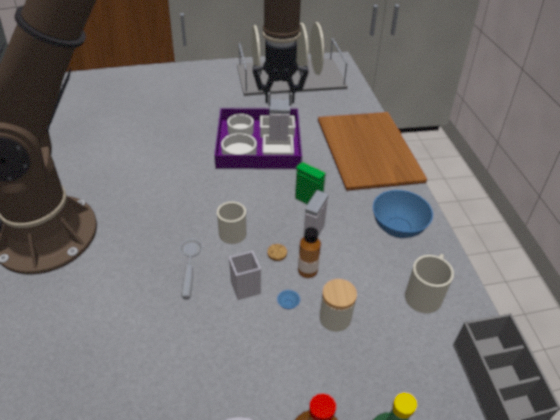

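Emit:
drive_tool:
  motion: [-1,-0.1,0,2,0,0,0,-1,-0.1,0,4,0,0,0,-1,-0.1,0,5.2,0,0,0,-1,-0.1,0,5.4,0,0,0,-1,-0.1,0,5.4,0,0,0,-1,-0.1,0,5.4,0,0,0]

```text
clock: 8.7
ee_pos: [587.4, 218.2, 61.8]
eef_rot: [-0.0, 0.997, -0.075, 0.001]
ft_force: [0.5, -0.2, -2.7]
width: 0.543
```

Emit:
drive_tool:
  motion: [0.2,0,0,0,0,0,0,0.6,0,0,0,0,0,0,0.6,0,0,0,0,0,0,0.6,0,0,0,0,0,0,0.6,0,0,-2,0,0,0,0.6,0,0,-6,0,0,0,0.6,0,0,-10,0,0,0,0.6,0,0,-14,0,0,0,0.6,0,0,-15,0,0,0]

```text
clock: 9.6
ee_pos: [588.4, 219.4, 215.7]
eef_rot: [-0.002, 0.997, -0.075, 0.003]
ft_force: [-0.0, 0.8, 0.2]
width: 0.799
```

```bash
python3 go.py 560 -100 215 -.149  611 -320 200 -.149
```

```text
t 9.6 pos [588.4 219.4 215.7] phi -0.15 tilt z [ 0.0065  0.0031 -1.    ] w 0.799 F [-0.   0.8  0.2] q [-0.07  0.48 -0.56  1.5   0.27  1.23 -0.82]
-> [ 1.95 32.   -0.05] turn [-0.2 -0.3 -0. ] len mm 321
-> [10.27 53.    1.42] turn [-0.2 -0.3 -0. ] len mm 540
```

Emit:
drive_tool:
  motion: [1,0.5,3,0,0,0,0,1,1.4,7.5,0,0,0,0,1,2.3,12,0,0,0,0,1,3.2,16.5,0,0,0,0,1,4.1,21,0,0,0,0,1,5,25.5,0,0,0,0,1,5.8,30,0,0,0,0,1,6.7,34.5,0,0,0,0,1,7.6,39,0,0,0,0,1,8.4,43.5,0,0,0,0]

```text
clock: 10.6
ee_pos: [604.3, -226.8, 210.1]
eef_rot: [0.0, 0.997, -0.075, -0.0]
ft_force: [0.8, -0.7, 0.1]
width: 1.004
```

Emit:
drive_tool:
  motion: [1,0.9,4.5,0.5,0,0,0,1,1.6,8,1.2,0,0,0,1,1.9,9.5,1.4,0,0,0,1,1.9,9.5,1.4,0,0,0,1,1.9,9.5,1.4,0,0,0,1,1.9,9.5,1.4,0,0,0,1,1.9,9.5,1.4,0,0,0]

```text
clock: 11.3
ee_pos: [610.0, -319.5, 197.1]
eef_rot: [-0.0, 0.997, -0.073, 0.0]
ft_force: [0.9, 0.8, 0.7]
width: 1.001
```

```bash
python3 go.py 611 -320 110 -.149  611 -320 45 -.149;  python3 - <<'E'
from h import *
p=read_camera("top"); cv2.imwrite("pics/t3.png",p["color"][:,:,::-1])
E
```

```text
t 11.3 pos [ 610.  -319.5  197.1] phi -0.147 tilt z [ 8.e-04  3.e-04 -1.e+00] w 1.001 F [0.9 0.8 0.7] q [ 0.67  0.58 -0.44  1.36  0.25  1.26  0.07]
-> [0.1  0.04 8.71] turn [-0.  -0.   0.1] len mm 87
-> [ 0.09  0.04 15.21] turn [-0.  -0.   0.1] len mm 152
```

View pics/t3.png

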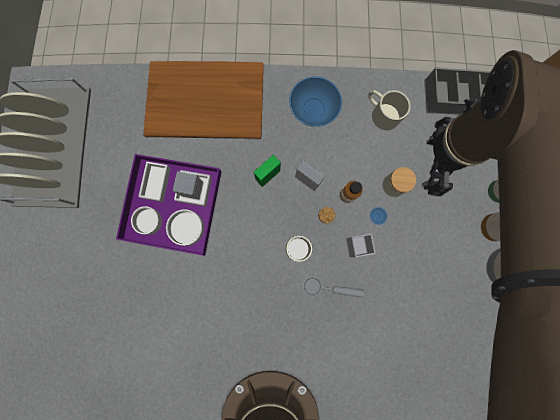

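Emit:
drive_tool:
  motion: [1,0.1,0,4,0,0,0,1,0.1,0,8,0,0,0,1,0.1,0,9,0,0,0,1,0.1,0,11,0,0,0,1,0.1,0,13,0,0,0,1,0.1,0,15,0,0,0,1,0.1,0,15,0,0,0]

```text
clock: 12.05
ee_pos: [609.1, -321.0, 45.1]
eef_rot: [-0.001, 0.997, -0.075, -0.002]
ft_force: [-0.7, -0.2, 0.2]
width: 1.001
```

Emit:
drive_tool:
  motion: [0.5,0,0,0,0,0,0,0,0,0,0,0,0,0,-1,0,0,0,0,0,0,-1,0,0,0,0,0,0,-1,0,0,0,0,0,0]
  squeeze: 60

```text
clock: 12.55
ee_pos: [610.6, -321.9, 47.1]
eef_rot: [0.0, 0.997, -0.075, 0.0]
ft_force: [-0.4, 0.8, -0.5]
width: 0.145
```

Emit:
drive_tool:
  motion: [-1,0,0,-1,0,0,0,-1,0,0,-4,0,0,0,-1,0,0,-8,0,0,0,-1,0,0,-12,0,0,0,-1,0,0,-16,0,0,0,-1,0,0,-19,0,0,0,-1,0,0,-19,0,0,0]

```text
clock: 13.25
ee_pos: [612.8, -322.2, 243.0]
eef_rot: [0.001, 0.997, -0.075, 0.004]
ft_force: [0.2, 0.4, 0.2]
width: 0.002
```

```bash
python3 go.py 483.4 231 235 -.149
```

```text
t 13.25 pos [ 612.8 -322.2  243. ] phi -0.15 tilt z [ 0.0084 -0.0033 -1.    ] w 0.002 F [0.2 0.4 0.2] q [ 0.67  0.55 -0.45  1.29  0.24  1.34  0.08]
-> [-21.06 -52.77   0.51] turn [ 0.1 -0.5 -0. ] len mm 568
```

Run:
```python
from h import *
s=state()
for n in("side","top"):
    p=read_camera(n); im=p["color"][:,:,::-1].copy()
    for X in (s["ee_pos"],[611,-320,85]):
        u=proj(p,[X])[0]; print(n,u); cv2.circle(im,(int(u[0]),int(u[1])),4,(255,0,255),1)
    cv2.imwrite(f"pics/{n}4.png",im)
```

```text
side [350.6426729  232.88022922]
side [338.90223712 291.11305425]
top [428.54116211 163.4197456 ]
top [403.78668863 178.5562119 ]
```

View pics/side4.png

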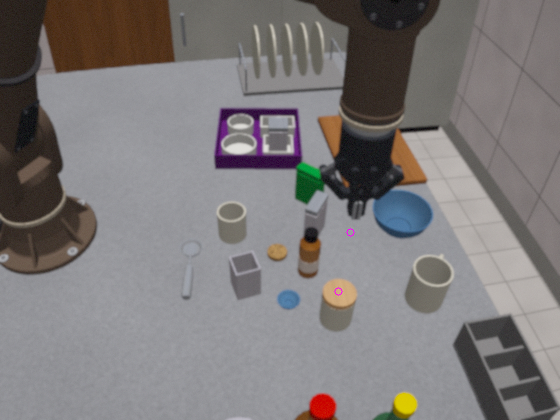

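View pics/top4.png

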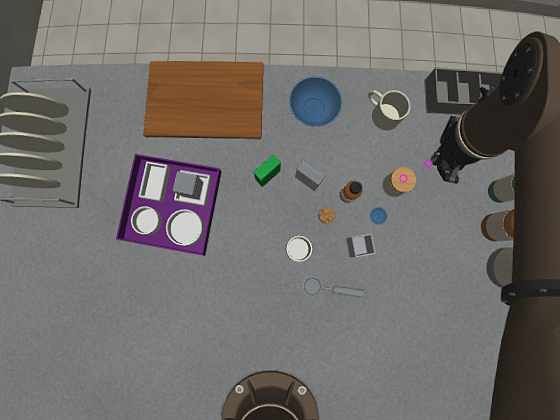

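Run:
```python
from h import *
s=state(); print(s["ee_pos"])
a=cv2.imread("pics/side4.png")[130:260,290:440]; b=cv2.imread("pics/top4.png")[100:200,380:500]
a=cv2.resize(a,(0,0),fx=3,fy=3,interpolation=2)[:390]; b=cv2.resize(b,(0,0),fx=3,fy=3,interpolation=2)
o=np.zeros((390,810+0,3),np.uint8); o[:,:450]=a; o[:300,450:810]=b
cv2.imwrite("pics/z4.png",o[:,:800])
```

```text
[ 610.57122105 -321.75841061  237.763276  ]
```

View pics/z4.png

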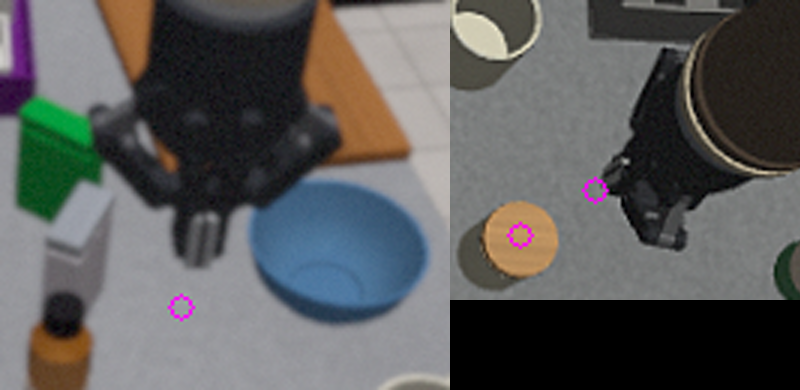

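Run:
```python
from h import *
import pickle
ps,pt=pickle.load(open("shots.pkl","rb"))
def ray(p,u):
    o=cam(p)[3]; d=toplane(p,[u],0)[0]-o; return o,d/np.linalg.norm(d)
for us,ut in (((356.7,217.5),(433,162)),((356.7,217.5),(436,165))):
    A=np.zeros((3,3));b=np.zeros(3);L=[]
    for o,d in(ray(ps,us),ray(pt,ut)):
        P=np.eye(3)-np.outer(d,d);A+=P;b+=P@o;L.append((o,d))
    X=np.linalg.solve(A,b); print(X,[np.linalg.norm(np.cross(X-o,d)) for o,d in L],proj(ps,[X]),proj(pt,[X]))
```

```text
[ 613.87662078 -320.33910341  274.55678207] [np.float64(5.440028014595289), np.float64(5.440028014595192)] [[353.35580349 218.26491928]] [[433.48208723 159.33700588]]
[ 609.30674574 -325.1054812   279.13649103] [np.float64(7.949667985483599), np.float64(7.949667985483634)] [[351.76052443 218.59529904]] [[436.72506772 161.09050137]]
```

Emit:
drive_tool:
  motion: [1,0,0,0,0,0,0,1,0,0,4,0,0,0,1,0,0,8,0,0,0,1,0,0,12,0,0,0,1,0,0,16,0,0,0,1,0,0,19,0,0,0,1,0,0,19,0,0,0,1,0,0,19,0,0,0]

```text
clock: 14.15
ee_pos: [609.8, -321.4, 46.0]
eef_rot: [-0.001, 0.997, -0.075, -0.001]
ft_force: [0.6, 0.3, -0.3]
width: 0.999
```

```bash
python3 go.py 611 -320 20 -.149
python3 - <<'E'
from h import *
s=state()
ims=[]
for n in("side","top"):
    p=read_camera(n); im=p["color"][:,:,::-1].copy()
    for X in (s["ee_pos"],[611,-320,85]):
        u=proj(p,[X])[0]; cv2.circle(im,(int(u[0]),int(u[1])),4,(255,0,255),1)
    c=(330,280) if n=="side" else (420,170)
    ims.append(cv2.resize(im[c[1]-70:c[1]+70,c[0]-65:c[0]+65],None,fx=3,fy=3,interpolation=2))
cv2.imwrite("pics/z5.png",np.hstack(ims))
E
```

```text
t 14.15 pos [ 609.8 -321.4   46. ] phi -0.15 tilt z [-0.0017  0.0011 -1.    ] w 0.999 F [ 0.6  0.3 -0.3] q [ 0.66  0.71 -0.41  1.52  0.32  0.98  0.01]
-> [ 0.1  -0.15  2.6 ] turn [-0.1  0.1 -0. ] len mm 26
```

View pics/z5.png

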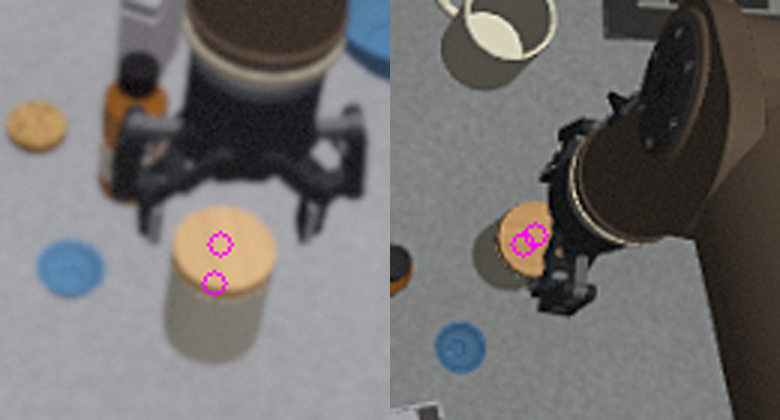

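Emit:
drive_tool:
  motion: [1,0.1,0,1.5,0,0,0,1,0.1,0,2.6,0,0,0,1,0.1,0,3.6,0,0,0,1,0.1,0,3.6,0,0,0,1,0.1,0,3.6,0,0,0]

```text
clock: 14.75
ee_pos: [611.1, -321.8, 10.1]
eef_rot: [-0.0, 0.997, -0.075, -0.0]
ft_force: [0.2, 0.3, 0.1]
width: 0.998
```

```bash
cat > zo.py <<'E'
import sys
from h import *
s=state(); c0=list(map(int,sys.argv[2:6]))
ims=[]
for k,n in enumerate(("side","top")):
    p=read_camera(n); im=p["color"][:,:,::-1].copy()
    u=proj(p,[s["ee_pos"]])[0]; cv2.circle(im,(int(u[0]),int(u[1])),3,(255,0,255),1)
    c=c0[2*k:2*k+2]; im=cv2.copyMakeBorder(im,100,100,100,100,0)
    ims.append(cv2.resize(im[c[1]+30:c[1]+170,c[0]+35:c[0]+165],None,fx=3,fy=3,interpolation=2))
cv2.imwrite(sys.argv[1],np.hstack(ims))
E
python3 go.py; python3 zo.py pics/z6.png 330 280 420 170
```

```text
t 14.75 pos [ 611.1 -321.8   10.1] phi -0.15 tilt z [-7.e-04  3.e-04 -1.e+00] w 0.998 F [0.2 0.3 0.1] q [ 0.65  0.75 -0.4   1.54  0.34  0.92 -0.01]
```

View pics/z6.png

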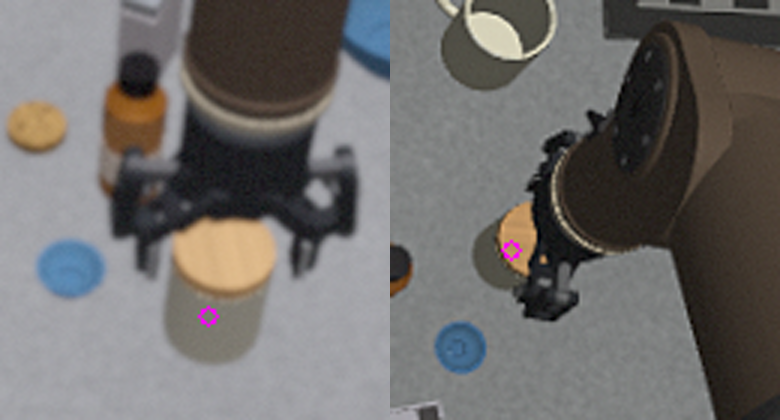

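Emit:
drive_tool:
  motion: [1,0,0,0.5,0,0,0,1,0,0,1,0,0,0,1,0,0,1,0,0,0,0.5,0,0,1,0,0,0,0,0,0,1,0,0,0,-1,0,0,1,0,0,0,-1,0,0,1,0,0,0,-1,0,0,1,0,0,0]
  squeeze: 60

```text
clock: 15.65
ee_pos: [611.5, -322.0, 0.9]
eef_rot: [0.0, 0.997, -0.075, 0.0]
ft_force: [-1.1, 0.2, 3.7]
width: 0.74
```

```bash
python3 go.py; python3 zo.py pics/z7.png 330 280 420 170
```

```text
t 15.65 pos [ 611.5 -322.     0.9] phi -0.15 tilt z [ 4.e-04 -2.e-04 -1.e+00] w 0.74 F [-1.1  0.2  3.7] q [ 0.65  0.76 -0.39  1.55  0.34  0.9  -0.01]
```

View pics/z7.png

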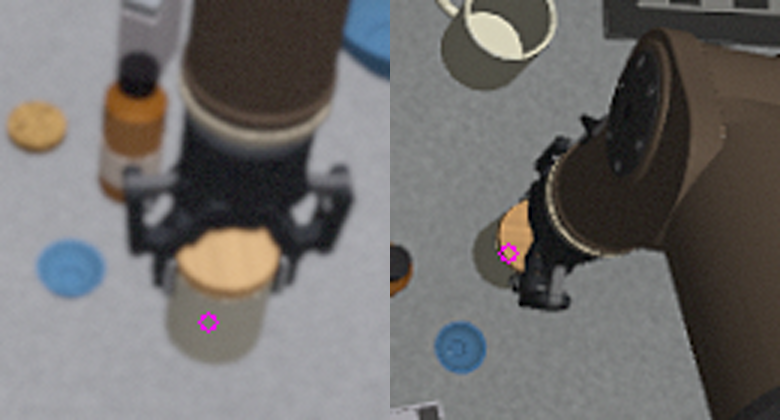

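Emit:
drive_tool:
  motion: [-1,0,0,-1,0,0,0,-1,0,0,-4,0,0,0,-1,0,0,-8,0,0,0,-1,0,0,-12,0,0,0,-1,0,0,-16,0,0,0,-1,0,0,-18,0,0,0,-1,0,0,-18,0,0,0,-1,0,0,-18,0,0,0]

```text
clock: 16.55
ee_pos: [610.7, -321.8, 179.6]
eef_rot: [-0.0, 0.997, -0.075, -0.001]
ft_force: [-1.0, 0.7, -4.7]
width: 0.738
```

```bash
python3 go.py 483.4 231 180 -.149; python3 zo.py pics/z8.png 330 200 420 150
```

```text
t 16.55 pos [ 610.7 -321.8  179.6] phi -0.15 tilt z [-1.1e-03  2.0e-04 -1.0e+00] w 0.738 F [-1.   0.7 -4.7] q [ 0.67  0.59 -0.44  1.38  0.26  1.23  0.06]
-> [-2.083e+01 -5.276e+01 -2.000e-02] turn [-0.   0.1 -0. ] len mm 567
```

View pics/z8.png

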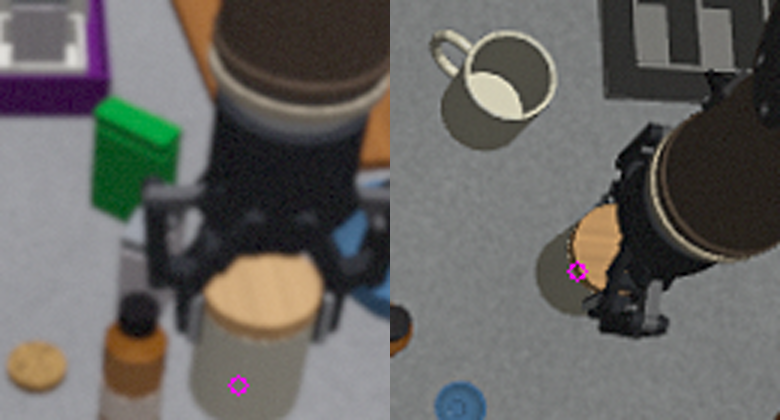

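Emit:
drive_tool:
  motion: [-1,-0.8,-2,0,0,0,0,-1,-2.4,-6,0,0,0,0,-1,-4,-10,0,0,0,0,-1,-5.5,-14,0,0,0,0,-1,-7.1,-18,0,0,0,0,-1,-8.7,-22,0,0,0,0,-1,-10.3,-26,0,0,0,0,-1,-11.8,-30,0,0,0,0,-1,-13.4,-34,0,0,0,0,-1,-15,-38,0,0,0,0]

```text
clock: 17.65
ee_pos: [518.0, 77.4, 179.0]
eef_rot: [0.0, 0.997, -0.075, -0.001]
ft_force: [1.0, 0.4, -2.7]
width: 0.734
```

Emit:
drive_tool:
  motion: [-1,-1.6,-4,0,0,0,0,-1,-3.2,-8,0,0,0,0,-1,-4.7,-12,0,0,0,0,-1,-5.6,-14.2,0,0,0,0,-1,-5.8,-14.6,0,0,0,0,-1,-5.8,-14.6,0,0,0,0,-1,-5.8,-14.6,0,0,0,0,-1,-5.8,-14.6,0,0,0,0]

```text
clock: 18.45
ee_pos: [484.5, 227.4, 179.9]
eef_rot: [0.001, 0.997, -0.076, -0.0]
ft_force: [0.1, 0.7, -4.2]
width: 0.735
```

```bash
python3 go.py 483.4 229.5 60 -.149 483.4 229.5 10 -.149
```

```text
t 18.45 pos [484.5 227.4 179.9] phi -0.152 tilt z [-7.0e-04 -1.1e-03 -1.0e+00] w 0.735 F [ 0.1  0.7 -4.2] q [-0.07  0.37 -0.62  1.77  0.24  1.08 -0.93]
-> [-0.13 -0.2  11.99] turn [ 0.1  0.  -0.2] len mm 120
-> [-0.13 -0.21 16.99] turn [ 0.1  0.  -0.2] len mm 170
```

Emit:
drive_tool:
  motion: [-1,-0.1,-0.2,3,0,0,0,-1,-0.1,-0.2,7,0,0,0,-1,-0.1,-0.2,11,0,0,0,-1,-0.1,-0.2,11.8,0,0,0,-1,-0.1,-0.2,11.8,0,0,0,-1,-0.1,-0.2,11.8,0,0,0]

```text
clock: 19.05
ee_pos: [484.6, 231.8, 64.1]
eef_rot: [-0.001, 0.997, -0.075, 0.001]
ft_force: [1.0, 0.1, -3.3]
width: 0.734
```

```bash
python3 go.py 483.4 229.5 10 -.149; python3 zo.py pics/z9.png 260 140 180 210
```

```text
t 19.05 pos [484.6 231.8  64.1] phi -0.15 tilt z [ 0.0019  0.0011 -1.    ] w 0.734 F [ 1.   0.1 -3.3] q [-0.13  0.51 -0.57  1.9   0.36  0.84 -1.04]
-> [-0.1   0.25  5.41] turn [-0.1 -0.1 -0.1] len mm 54
```

View pics/z9.png

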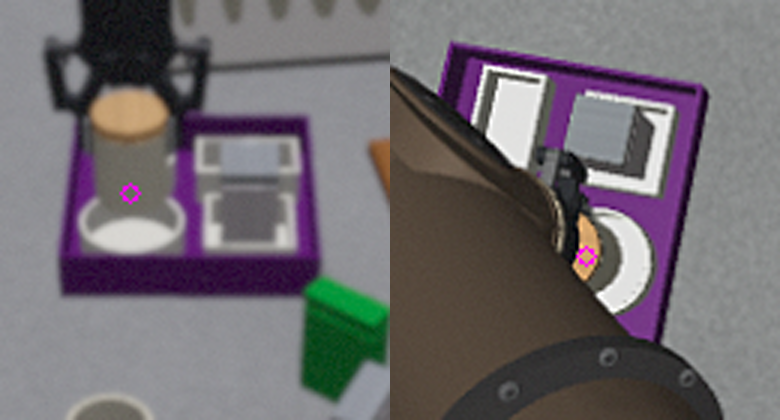

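Jar hangs over the wide cup, aligned. Lower and release.

Emit:
drive_tool:
  motion: [-1,-0.1,0.1,2,0,0,0,-1,-0.1,0.1,4,0,0,0,-1,-0.1,0.1,5.2,0,0,0,-1,-0.1,0.1,5.4,0,0,0,-1,-0.1,0.1,5.4,0,0,0,-1,-0.1,0.1,5.4,0,0,0]

```text
clock: 19.75
ee_pos: [482.9, 231.0, 9.4]
eef_rot: [-0.0, 0.997, -0.075, 0.001]
ft_force: [-0.3, -0.3, -3.4]
width: 0.733
```

```bash
python3 go.py; python3 zo.py pics/z10.png 260 140 180 210
```

```text
t 19.75 pos [482.9 231.    9.4] phi -0.15 tilt z [ 1.3e-03  8.0e-04 -1.0e+00] w 0.733 F [-0.3 -0.3 -3.4] q [-0.17  0.58 -0.52  1.95  0.43  0.72 -1.09]
```

View pics/z10.png

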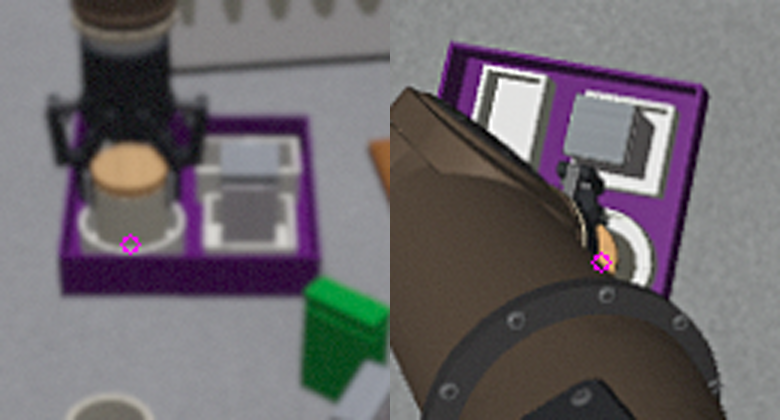

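Emit:
drive_tool:
  motion: [-1,0,0,0.1,0,0,0,0.6,0,0,0.1,0,0,0,0.7,0,0,0.1,0,0,0,0.7,0,0,0.1,0,0,0,0.7,0,0,-1,0,0,0,0.7,0,0,-4,0,0,0,0.7,0,0,-8,0,0,0,0.7,0,0,-12,0,0,0,0.7,0,0,-15,0,0,0]

```text
clock: 20.75
ee_pos: [482.5, 231.2, 161.8]
eef_rot: [-0.001, 0.997, -0.075, 0.001]
ft_force: [-0.1, -0.4, -0.5]
width: 0.847
```

```bash
python3 go.py 583 -194 160 -.149; python3 zo.py pics/z11.png 260 140 180 210
```

```text
t 20.75 pos [482.5 231.2 161.8] phi -0.149 tilt z [ 0.002   0.0014 -1.    ] w 0.847 F [-0.1 -0.4 -0.5] q [-0.07  0.39 -0.63  1.8   0.26  1.04 -0.95]
-> [16.26 40.56  0.14] turn [-0.1 -0.1 -0. ] len mm 437
```

View pics/z11.png

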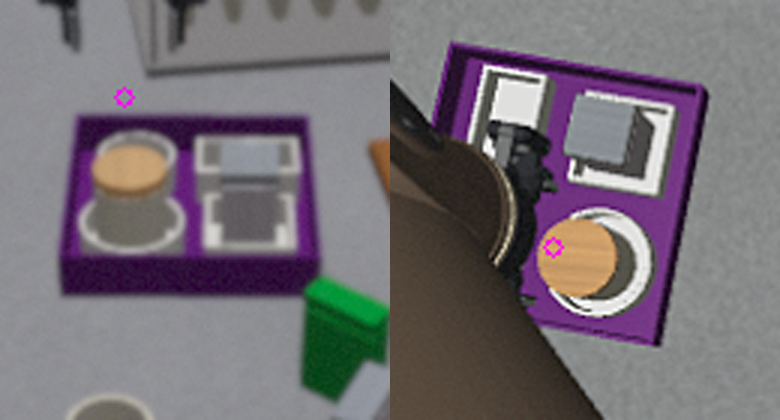

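Emit:
drive_tool:
  motion: [1,1.2,3,0,0,0,0,1,2.8,7,0,0,0,0,1,4.6,11.5,0,0,0,0,1,6.4,16,0,0,0,0,1,8.2,20.5,0,0,0,0,1,10,25,0,0,0,0,1,11.8,29.5,0,0,0,0,1,13.6,34,0,0,0,0,1,15.2,38,0,0,0,0,1,16,40,0,0,0,0]

```text
clock: 21.85
ee_pos: [580.3, -194.2, 158.0]
eef_rot: [0.001, 0.997, -0.077, -0.0]
ft_force: [-0.3, -0.1, -0.1]
width: 0.998
```

Emit:
drive_tool:
  motion: [1,0.3,0.6,0,0,0,0,1,0.3,0.6,0,0,0,0,1,0.3,0.6,0,0,0,0,1,0.3,0.6,0,0,0,0]

```text
clock: 22.25
ee_pos: [582.9, -193.0, 158.7]
eef_rot: [-0.0, 0.997, -0.073, 0.0]
ft_force: [0.1, -0.4, 0.0]
width: 1.002
```

```bash
python3 go.py 583 -194 18 -.149; python3 zo.py pics/z12.png 310 230 370 180
```

```text
t 22.25 pos [ 582.9 -193.   158.7] phi -0.147 tilt z [ 1.e-04  7.e-04 -1.e+00] w 1.002 F [ 0.1 -0.4  0. ] q [ 0.57  0.5  -0.5   1.61  0.26  1.1  -0.14]
-> [ 0.03  0.11 14.07] turn [-0.   0.   0.1] len mm 141
```

View pics/z12.png

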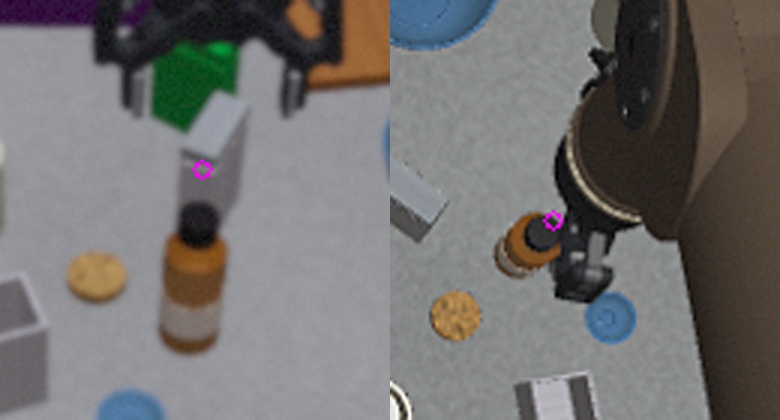

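Emit:
drive_tool:
  motion: [1,0,0,4,0,0,0,1,0,0,7,0,0,0,1,0,0,9.5,0,0,0,1,0,0,12,0,0,0,1,0,0,14,0,0,0,1,0,0,14,0,0,0,0.3,0,0,14,0,0,0,-0.2,0,0,14,0,0,0,-1,0,0,14,0,0,0,-1,0,0,14,0,0,0]
  squeeze: 50

```text
clock: 23.35
ee_pos: [583.5, -195.4, 20.2]
eef_rot: [0.0, 0.997, -0.075, 0.001]
ft_force: [-3.0, 0.2, 6.3]
width: 0.502
```

Emit:
drive_tool:
  motion: [-1,0,0,0,0,0,0,-1,0,0,0,0,0,0]

```text
clock: 23.55
ee_pos: [583.5, -195.4, 20.2]
eef_rot: [0.0, 0.997, -0.075, 0.001]
ft_force: [-2.1, 1.1, 6.7]
width: 0.501
```

```bash
python3 go.py ; python3 zo.py pics/z13.png 310 230 370 180
```

```text
t 23.55 pos [ 583.5 -195.4   20.2] phi -0.15 tilt z [ 1.7e-03 -7.0e-04 -1.0e+00] w 0.501 F [-2.1  1.1  6.7] q [ 0.53  0.64 -0.44  1.74  0.35  0.83 -0.22]
```

View pics/z13.png

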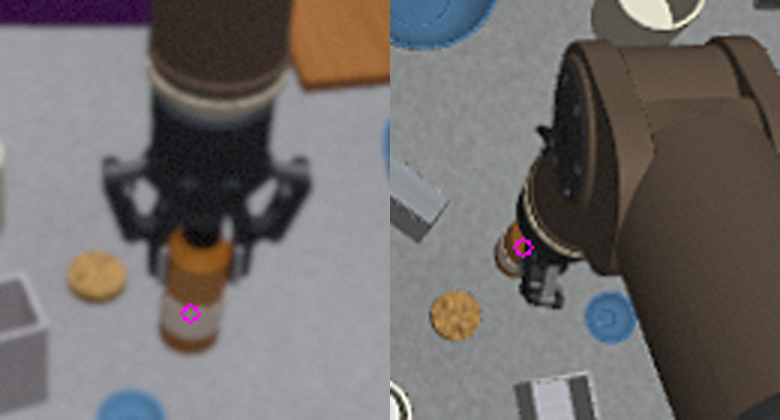

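Emit:
drive_tool:
  motion: [-1,0,0,-1,0,0,0,-1,0,0,-4,0,0,0,-1,0,0,-8,0,0,0,-1,0,0,-12,0,0,0,-1,0,0,-16,0,0,0,-1,0,0,-18,0,0,0,-1,0,0,-18,0,0,0,-1,0,0,-18,0,0,0]

```text
clock: 24.45
ee_pos: [582.6, -195.3, 198.7]
eef_rot: [0.0, 0.997, -0.075, 0.0]
ft_force: [0.4, -0.1, -3.2]
width: 0.501
```

```bash
python3 go.py 499.3 332 200 -.149; python3 zo.py pics/z14.png 315 170 370 180
```

```text
t 24.45 pos [ 582.6 -195.3  198.7] phi -0.15 tilt z [ 3.e-04 -4.e-04 -1.e+00] w 0.501 F [ 0.4 -0.1 -3.2] q [ 0.58  0.46 -0.51  1.56  0.24  1.18 -0.12]
-> [-16.11 -50.9   -0.16] turn [ 0. -0. -0.] len mm 534
```

View pics/z14.png

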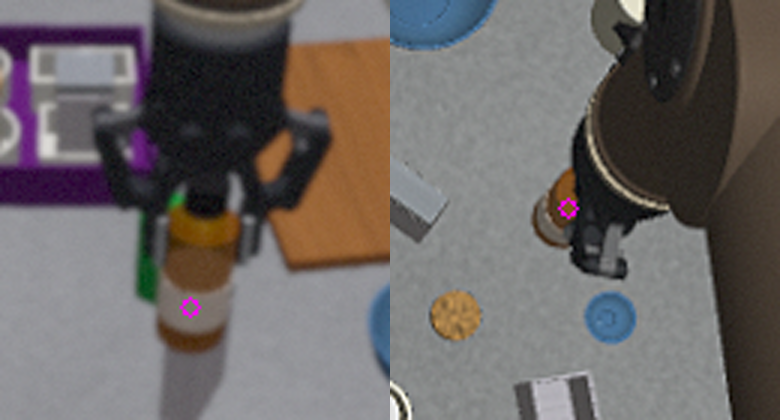

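Emit:
drive_tool:
  motion: [-1,-0.6,-2,0,0,0,0,-1,-1.9,-6,0,0,0,0,-1,-3.2,-10,0,0,0,0,-1,-4.4,-14,0,0,0,0,-1,-5.7,-18,0,0,0,0,-1,-7,-22,0,0,0,0,-1,-8.2,-26,0,0,0,0,-1,-9.5,-30,0,0,0,0,-1,-10.8,-34,0,0,0,0,-1,-12,-38,0,0,0,0]

```text
clock: 25.55
ee_pos: [519.6, 199.5, 197.1]
eef_rot: [0.001, 0.997, -0.075, -0.001]
ft_force: [0.8, 0.7, -2.0]
width: 0.497
```

Emit:
drive_tool:
  motion: [-1,-1.3,-4,0,0,0,0,-1,-2.5,-8,0,0,0,0,-1,-3.6,-11.2,0,0,0,0,-1,-4.1,-12.6,0,0,0,0,-1,-4.1,-12.9,0,0,0,0,-1,-4.1,-12.9,0,0,0,0,-1,-4.1,-12.9,0,0,0,0,-1,-4.1,-12.9,0,0,0,0]

```text
clock: 26.35
ee_pos: [500.4, 330.1, 198.3]
eef_rot: [0.001, 0.997, -0.076, 0.0]
ft_force: [0.4, 0.3, -2.0]
width: 0.5
```

```bash
python3 go.py 499.3 332 30 -.149
```

```text
t 26.35 pos [500.4 330.1 198.3] phi -0.152 tilt z [ 1.0e-04 -1.1e-03 -1.0e+00] w 0.5 F [ 0.4  0.3 -2. ] q [-0.24  0.47 -0.63  1.59  0.29  1.18 -1.08]
-> [-0.15 -0.19 16.83] turn [ 0.1 -0.  -0.2] len mm 168
```

Emit:
drive_tool:
  motion: [-1,-0.1,-0.2,3,0,0,0,-1,-0.1,-0.2,7,0,0,0,-1,-0.1,-0.2,11,0,0,0,-1,-0.1,-0.2,11.8,0,0,0,-1,-0.1,-0.2,11.8,0,0,0,-1,-0.1,-0.2,11.8,0,0,0]

```text
clock: 26.95
ee_pos: [500.0, 334.9, 82.4]
eef_rot: [-0.001, 0.997, -0.075, 0.001]
ft_force: [-0.5, 0.5, -1.8]
width: 0.499
```

```bash
python3 go.py 499.3 332 30 -.149; python3 zo.py pics/z15.png 260 120 160 210
```

```text
t 26.95 pos [500.  334.9  82.4] phi -0.15 tilt z [ 0.002   0.0016 -1.    ] w 0.499 F [-0.5  0.5 -1.8] q [-0.28  0.58 -0.59  1.72  0.38  0.96 -1.17]
-> [-0.04  0.31  5.24] turn [-0.1 -0.1 -0.1] len mm 53
```

View pics/z15.png

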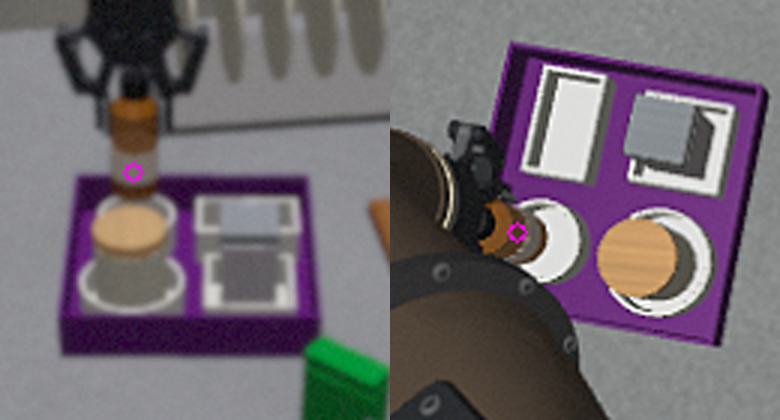

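Emit:
drive_tool:
  motion: [-1,0,0.2,2,0,0,0,-1,0,0.2,4,0,0,0,-1,0,0.2,5.2,0,0,0,-1,0,0.2,5.3,0,0,0,-1,0,0.2,5.3,0,0,0,-1,0,0.2,5.3,0,0,0]

```text
clock: 27.65
ee_pos: [499.2, 332.6, 28.3]
eef_rot: [-0.0, 0.997, -0.075, 0.001]
ft_force: [0.3, 0.6, -1.9]
width: 0.501
```

```bash
python3 go.py; python3 zo.py pics/z16.png 260 120 160 210
```

```text
t 27.65 pos [499.2 332.6  28.3] phi -0.15 tilt z [ 1.1e-03  6.0e-04 -1.0e+00] w 0.501 F [ 0.3  0.6 -1.9] q [-0.3   0.64 -0.56  1.77  0.43  0.85 -1.21]
```

View pics/z16.png

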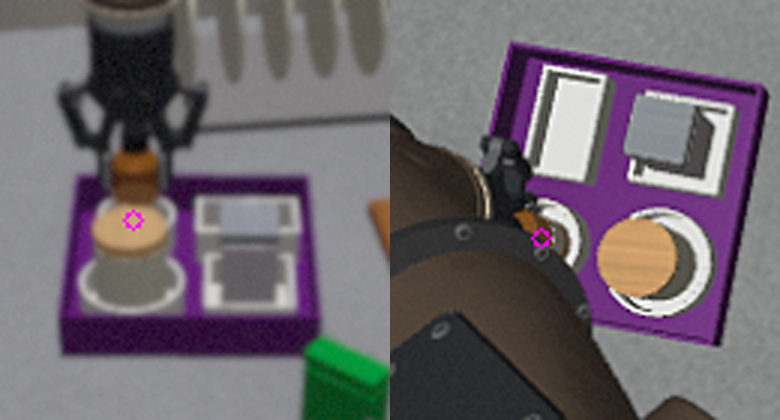

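Emit:
drive_tool:
  motion: [-1,0,0,0.1,0,0,0,0.1,0,0,0.1,0,0,0,0.4,0,0,0.1,0,0,0,0.4,0,0,0.1,0,0,0,0.4,0,0,-1,0,0,0,0.4,0,0,-4,0,0,0,0.4,0,0,-8,0,0,0,0.4,0,0,-12,0,0,0,0.4,0,0,-16,0,0,0,0.4,0,0,-17,0,0,0]

```text
clock: 28.75
ee_pos: [500.0, 334.3, 203.2]
eef_rot: [-0.003, 0.997, -0.075, 0.003]
ft_force: [0.6, -0.2, 0.1]
width: 0.704
```

```bash
python3 go.py 620 -85.5 180 -.6; python3 zo.py pics/z17.png 260 120 160 210
```

```text
t 28.75 pos [500.  334.3 203.2] phi -0.15 tilt z [ 0.0059  0.0047 -1.    ] w 0.704 F [ 0.6 -0.2  0.1] q [-0.24  0.46 -0.64  1.58  0.29  1.18 -1.09]
-> [18.1  39.73  2.2 ] turn [-0.4 -0.2 25.8] len mm 437
```

View pics/z17.png

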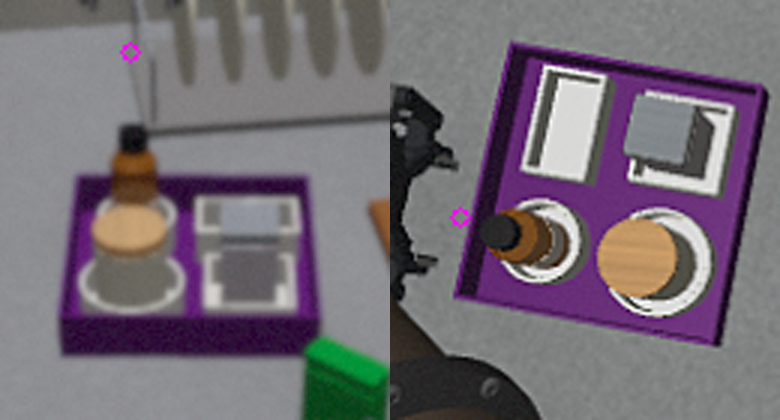

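Emit:
drive_tool:
  motion: [0.5,1.3,3,0,0,0,3,0.5,3.2,7,0,0,0,7,0.5,5.2,11.5,0,0,0,11,0.5,7.2,16,0,0,0,15,0.5,9.3,20.5,0,0,0,19,0.5,11.3,25,0,0,0,22,0.5,13.4,29.5,0.7,0,0,24,0.5,15.5,34,1.4,0,0,25.8,0.5,17.3,38,2,0,0,25.8,0.5,18.1,39.5,2.2,0,0,25.8]

```text
clock: 29.85
ee_pos: [617.5, -92.1, 172.5]
eef_rot: [0.002, 0.954, -0.299, -0.002]
ft_force: [0.5, -0.4, 0.3]
width: 0.75
```

Emit:
drive_tool:
  motion: [0.5,0,0,0,0,0,0,0.5,0,0,0,0,0,0,0.5,0,0,0,0,0,0]

```text
clock: 30.15
ee_pos: [618.2, -83.0, 175.2]
eef_rot: [-0.0, 0.956, -0.294, -0.0]
ft_force: [0.9, 0.5, -0.5]
width: 0.75
```

```bash
python3 go.py 620 -85.5 18 -.6; python3 zo.py pics/z18.png 320 190 330 165
```

```text
t 30.15 pos [618.2 -83.  175.2] phi -0.597 tilt z [-7.0e-04  1.1e-03 -1.0e+00] w 0.75 F [ 0.9  0.5 -0.5] q [ 0.34  0.49 -0.44  1.57  0.22  1.14 -0.74]
-> [ 0.31  0.12 15.72] turn [-0.   0.1  0.2] len mm 157
```

View pics/z18.png

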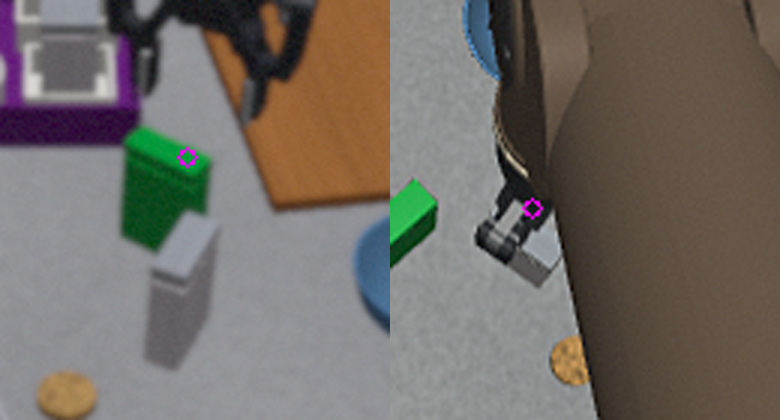

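Emit:
drive_tool:
  motion: [0.5,0.2,0,2,0,0,0,0.5,0.2,0,5,0,0,0,0.5,0.2,0,7,0,0,0,0.5,0.2,0,7,0,0,0,0.5,0.2,0,7,0,0,0]

```text
clock: 30.75
ee_pos: [620.5, -85.6, 106.1]
eef_rot: [-0.0, 0.956, -0.295, 0.0]
ft_force: [-0.1, -0.0, 0.1]
width: 0.749
```

```bash
python3 go.py 620 -85.5 18 -.6; python3 zo.py pics/z19.png 320 190 330 165
```

```text
t 30.75 pos [620.5 -85.6 106.1] phi -0.599 tilt z [ 1.e-04  2.e-04 -1.e+00] w 0.749 F [-0.1 -0.   0.1] q [ 0.33  0.55 -0.42  1.64  0.26  1.   -0.77]
-> [-0.04  0.02  8.81] turn [-0.   0.   0.1] len mm 88
```

View pics/z19.png

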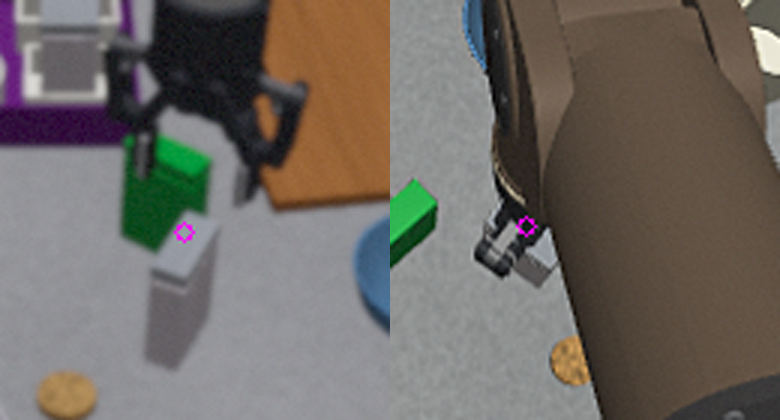

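Emit:
drive_tool:
  motion: [0.5,0,0,2.5,0,0,0,0.5,0,0,5,0,0,0,0.5,0,0,7.5,0,0,0,0.5,0,0,8.8,0,0,0,0.5,0,0,8.8,0,0,0,0,0,0,8.8,0,0,0,-0.3,0,0,8.8,0,0,0,-1,0,0,8.8,0,0,0,-1,0,0,8.8,0,0,0,-1,0,0,8.8,0,0,0]
  squeeze: 50

```text
clock: 31.85
ee_pos: [621.3, -86.4, 18.9]
eef_rot: [-0.0, 0.955, -0.296, 0.001]
ft_force: [-0.6, 1.6, 7.2]
width: 0.32
```

```bash
python3 go.py; python3 zo.py pics/z20.png 320 190 330 165
```

```text
t 31.85 pos [621.3 -86.4  18.9] phi -0.6 tilt z [ 2.2e-03 -2.0e-04 -1.0e+00] w 0.32 F [-0.6  1.6  7.2] q [ 0.31  0.65 -0.39  1.72  0.31  0.83 -0.82]
```

View pics/z20.png

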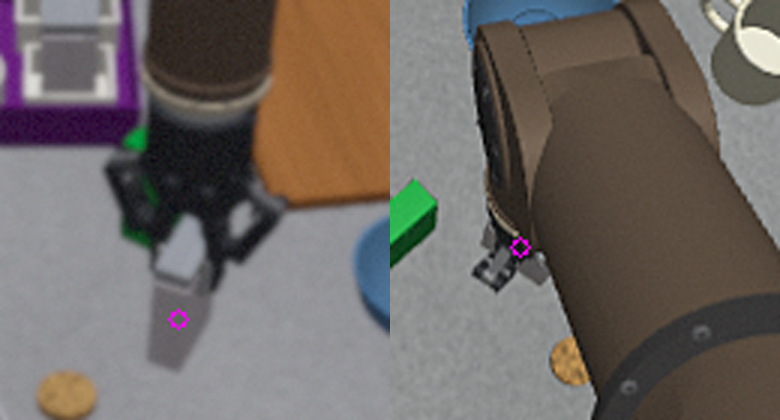

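Emit:
drive_tool:
  motion: [-1,0,0,-1,0,0,0,-1,0,0,-4,0,0,0,-1,0,0,-8,0,0,0,-1,0,0,-12,0,0,0,-1,0,0,-16,0,0,0,-1,0,0,-17,0,0,0,-1,0,0,-17,0,0,0,-1,0,0,-17,0,0,0]

```text
clock: 32.75
ee_pos: [619.4, -86.7, 186.3]
eef_rot: [0.0, 0.955, -0.296, -0.001]
ft_force: [-0.1, 0.0, -2.0]
width: 0.323
```

```bash
python3 go.py 602 318.5 189 .5 602 318.5 189 1.422; python3 zo.py pics/z21.png 320 150 330 165
```

```text
t 32.75 pos [619.4 -86.7 186.3] phi -0.6 tilt z [-1.9e-03 -2.0e-04 -1.0e+00] w 0.323 F [-0.1  0.  -2. ] q [ 0.35  0.48 -0.44  1.55  0.22  1.16 -0.73]
-> [-24.32 -32.46  -0.27] turn [  0.    0.1 -63. ] len mm 406
-> [-24.32 -32.46  -0.27] turn [-0.000e+00  1.000e-01 -1.159e+02] len mm 406
```

View pics/z21.png

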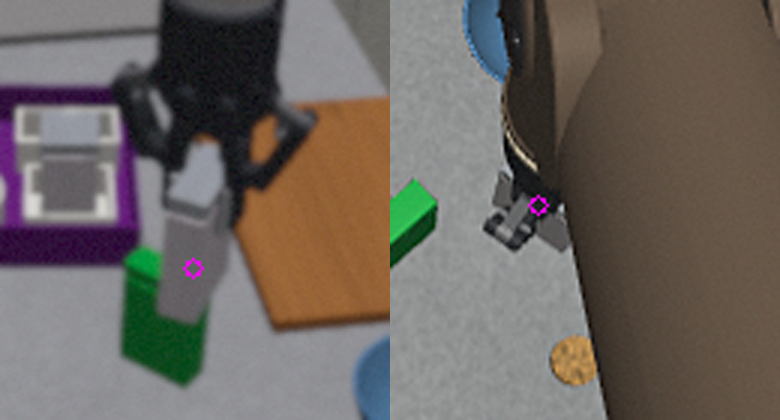

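Emit:
drive_tool:
  motion: [-1,-1.2,-1.6,0,0,0,-4,-1,-3.6,-4.8,0,0,0,-11,-1,-6,-8,0,0,0,-18,-1,-8.4,-11.2,0,0,0,-25,-1,-10.8,-14.4,0,0,0,-32,-1,-13.2,-17.6,0,0,0,-39,-1,-15.6,-20.8,0,0,0,-46,-1,-18,-24,0,0,0,-53,-1,-20.4,-27.2,0,0,0,-60,-1,-22,-29.4,0,0,0,-66]

```text
clock: 33.85
ee_pos: [602.5, 284.6, 186.3]
eef_rot: [-0.001, 0.961, 0.277, -0.001]
ft_force: [0.7, 0.1, -1.2]
width: 0.322
```

```bash
python3 go.py 602 318.5 189 1.422
```

```text
t 33.85 pos [602.5 284.6 186.3] phi 0.562 tilt z [-0.0024  0.0012 -1.    ] w 0.322 F [ 0.7  0.1 -1.2] q [-0.08  0.61 -0.73  1.42  0.41  1.26 -0.29]
-> [ 1.76 -2.9  -0.26] turn [ -0.2   0.  -49.3] len mm 34
```

Emit:
drive_tool:
  motion: [-1,0.5,-0.8,0,0,0,-8,-1,1,-1.6,0,0,0,-16,-1,1.5,-2.5,0,0,0,-24,-1,1.7,-2.8,0,0,0,-32,-1,1.7,-2.8,0,0,0,-40,-1,1.7,-2.8,0,0,0,-46,-1,1.7,-2.8,0,0,0,-49.3,-1,1.7,-2.8,0,0,0,-49.3,-1,1.7,-2.8,0,0,0,-49.3,-1,1.7,-2.8,0,0,0,-49.3]

```text
clock: 34.85
ee_pos: [604.2, 313.3, 187.1]
eef_rot: [-0.0, 0.761, 0.649, -0.0]
ft_force: [-0.8, -0.1, -1.0]
width: 0.322
```

```bash
python3 go.py 602 318.5 82 1.422
```

```text
t 34.85 pos [604.2 313.3 187.1] phi 1.412 tilt z [-6.e-04 -2.e-04 -1.e+00] w 0.322 F [-0.8 -0.1 -1. ] q [-0.04  0.7  -0.92  1.37  0.55  1.34  0.44]
-> [ 0.48 -0.29 10.51] turn [-0.   0.  -0.6] len mm 105
```

Emit:
drive_tool:
  motion: [-1,0.4,-0.2,3,0,0,-0.6,-1,0.4,-0.2,7,0,0,-0.6,-1,0.4,-0.2,10,0,0,-0.6,-1,0.4,-0.2,10.4,0,0,-0.6,-1,0.4,-0.2,10.4,0,0,-0.6,-1,0.4,-0.2,10.4,0,0,-0.6]

```text
clock: 35.45
ee_pos: [604.0, 318.5, 85.6]
eef_rot: [-0.0, 0.758, 0.653, 0.001]
ft_force: [-0.3, 1.1, -1.4]
width: 0.319
```

```bash
python3 go.py 602 318 28 1.422; python3 zo.py pics/z22.png 270 120 160 190
```

```text
t 35.45 pos [604.  318.5  85.6] phi 1.423 tilt z [ 0.002   0.0018 -1.    ] w 0.319 F [-0.3  1.1 -1.4] q [-0.06  0.78 -0.87  1.49  0.63  1.17  0.38]
-> [-0.09 -0.2   5.76] turn [ 0.1 -0.1  0. ] len mm 58
```

View pics/z22.png

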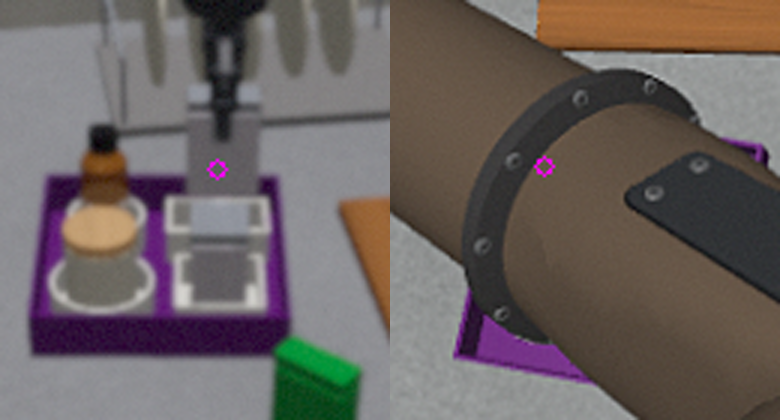

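Emit:
drive_tool:
  motion: [-1,0,-0.2,2,0,0,0,-1,0,-0.2,4,0,0,0,-1,0,-0.2,5.4,0,0,0,-1,0,-0.2,5.7,0,0,0,-1,0,-0.2,5.7,0,0,0,-1,0,-0.2,5.7,0,0,0]

```text
clock: 36.15
ee_pos: [601.7, 318.1, 27.3]
eef_rot: [0.0, 0.758, 0.653, 0.001]
ft_force: [-0.1, 1.2, -1.3]
width: 0.321
```

```bash
python3 go.py 602 318 28 1.422; python3 zo.py pics/z23.png 270 120 160 190
```

```text
t 36.15 pos [601.7 318.1  27.3] phi 1.423 tilt z [ 1.e-03  8.e-04 -1.e+00] w 0.321 F [-0.1  1.2 -1.3] q [-0.08  0.84 -0.84  1.54  0.68  1.07  0.34]
-> [-0.01  0.03 -0.07] turn [ 0.1 -0.1  0. ] len mm 1
```

View pics/z23.png

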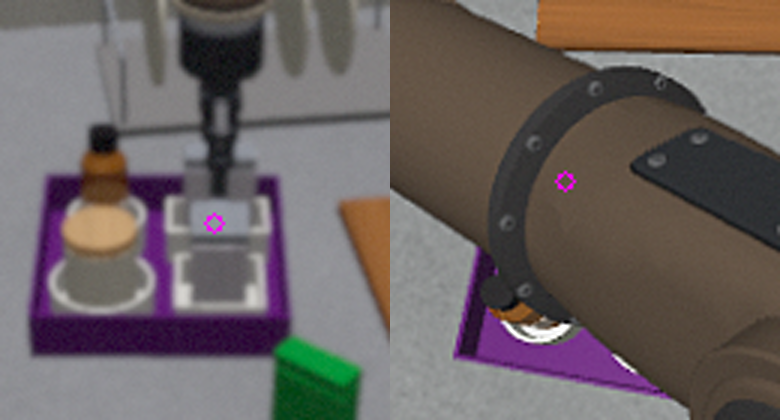

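Release with a modest opening (finger towards the square tin has space), then lift.

Emit:
drive_tool:
  motion: [-1,0,0,0,0,0,0,-0.2,0,0,0,0,0,0,0.1,0,0,0,0,0,0,0.1,0,0,0,0,0,0,0.1,0,0,-1,0,0,0,0.1,0,0,-4,0,0,0,0.1,0,0,-8,0,0,0,0.1,0,0,-12,0,0,0,0.1,0,0,-16,0,0,0,0.1,0,0,-18,0,0,0]

```text
clock: 37.25
ee_pos: [601.8, 319.2, 211.6]
eef_rot: [-0.0, 0.757, 0.653, 0.003]
ft_force: [0.3, 0.6, -0.7]
width: 0.552
```

```bash
python3 go.py 450 50 210 .8
```

```text
t 37.25 pos [601.8 319.2 211.6] phi 1.423 tilt z [ 0.0039  0.0034 -1.    ] w 0.552 F [ 0.3  0.6 -0.7] q [-0.05  0.68 -0.93  1.34  0.54  1.38  0.45]
-> [-2.886e+01 -1.105e+01  1.000e-02] turn [ 0.1 -0.3 35.7] len mm 309
```

Emit:
drive_tool:
  motion: [0.1,-2,-1,0,0,0,3,0.1,-5.5,-2.1,0,0,0,7,0.1,-9.5,-3.6,0,0,0,12,0.1,-13.5,-5.2,0,0,0,17,0.1,-17.5,-6.7,0,0,0,22,0.1,-21.5,-8.2,0,0,0,27,0.1,-25.5,-9.8,0,0,0,32,0.1,-28,-10.8,0,0,0,35,0.1,-28.8,-11,0,0,0,35.7,0.1,-28.8,-11,0,0,0,35.7]

```text
clock: 38.25
ee_pos: [450.1, 48.2, 207.2]
eef_rot: [0.001, 0.921, 0.389, 0.0]
ft_force: [-0.0, 1.2, -0.4]
width: 0.55
```

```bash
python3 look.py | cut -c1-260
python3 - <<'E'
import pickle,cv2
ps,pt=pickle.load(open("shots.pkl","rb"))
cv2.imwrite("pics/fs9.png",cv2.resize(ps["color"][90:320,190:390,::-1],None,fx=2.6,fy=2.6,interpolation=2)); cv2.imwrite("pics/ft9.png",pt["color"][:,:,::-1])
cv2.imwrite("pics/ftub9.png",cv2.resize(pt["color"][130:270,90:250,::-1],None,fx=4,fy=4,interpolation=2))
E
```

```text
bottle side place [([239.0, 134.0], 0.56, [497.0, 326.0])] reg [([240.0, 115.0], 0.56, 184)]
bottle top place [([149.0, 220.0], 0.8, [500.0, 332.0])] reg [([140.0, 218.0], 0.57, 438)]
jar side place [([240.0, 152.0], 0.71, [488.0, 237.0]), ([232.0, 234.0], 0.45, [436.0, -65.0])] reg [([239.0, 137.0], 0.58, 783)]
jar top place [] reg []
square_tin side place [([280.0, 149.0], 0.87, [598.0, 237.0])] reg []
square_tin top place [([192.0, 187.0], 0.75, [591.0, 221.0])] reg [([186.0, 180.0], 0.62, 491)]
flat_tin side place [([311.0, 202.0], 0.78, [637.0, 14.0]), ([277.0, 130.0], 0.62, [605.0, 328.0])] reg [([279.0, 108.0], 0.81, 488), ([311.0, 186.0], 0.69, 1115)]
flat_tin top place [([269.0, 174.0], 0.6, [633.0, 16.0]), ([154.0, 185.0], 0.59, [595.0, 326.0])] reg [([266.0, 172.0], 0.9, 506)]
open_jar side place [([232.0, 234.0], 0.97, [435.0, -63.0])] reg [([231.0, 221.0], 0.79, 1122)]
open_jar top place [([295.0, 250.0], 0.66, [431.0, -55.0])] reg [([299.0, 248.0], 0.6, 498), ([185.0, 183.0], 0.53, 477)]
open_tin side place [([248.0, 290.0], 0.62, [452.0, -227.0]), ([279.0, 132.0], 0.51
[... 320 characters left out ...]
154.0, 224.0], 0.78, 323), ([147.0, 181.0], 0.38, 671)]
holder_wide_round side place [([235.0, 154.0], 0.73, [474.0, 225.0]), ([275.0, 152.0], 0.25, [581.0, 219.0])] reg [([246.0, 150.0], 0.79, 184)]
holder_wide_round top place [] reg [([362.0, 246.0], 0.16, 513)]
holder_square side place [([277.0, 152.0], 0.5, [587.0, 222.0]), ([274.0, 132.0], 0.29, [596.0, 315.0])] reg [([276.0, 150.0], 0.58, 272)]
holder_square top place [([194.0, 190.0], 0.45, [585.0, 215.0])] reg [([205.0, 176.0], 0.45, 99)]
holder_oblong side place [([275.0, 132.0], 0.79, [597.0, 312.0])] reg [([268.0, 125.0], 0.65, 232)]
holder_oblong top place [([152.0, 186.0], 0.69, [591.0, 328.0])] reg [([161.0, 186.0], 0.61, 353)]
```

View pics/fs9.png

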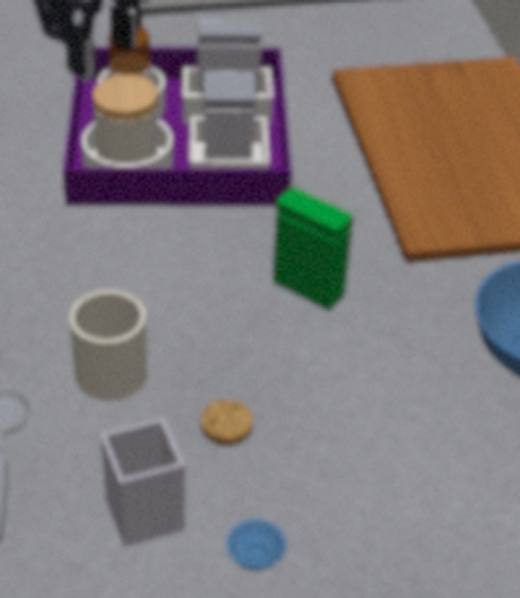

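View pics/ftub9.png

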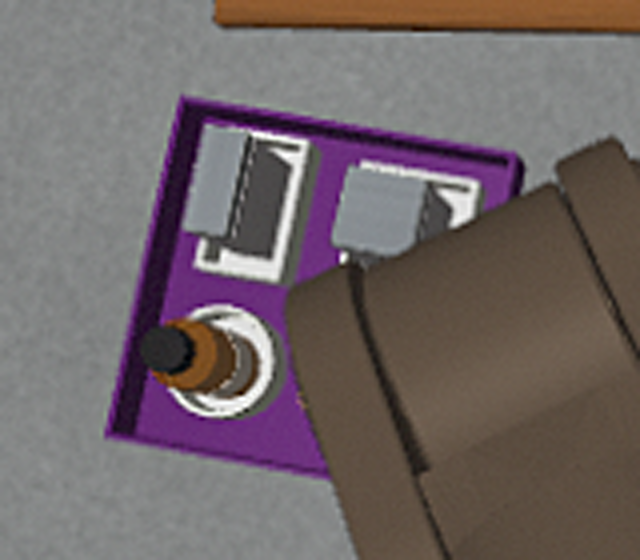

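View pics/ft9.png

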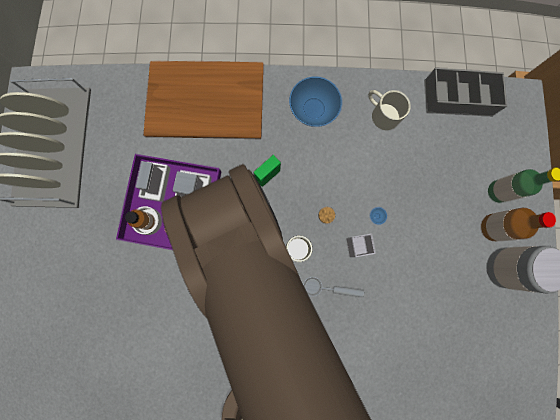

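```bash
python3 go.py 450 -150 210 0.3
```

```text
t 40.35 pos [450.   49.  206.5] phi 0.8 tilt z [-0. -0. -1.] w 0.552 F [-0.6 -0.2  0.1] q [ 0.56  0.26 -0.93  1.9   0.24  1.1   0.33]
-> [-14.27  13.87  -0.35] turn [ 0.   0.  28.6] len mm 199
```

Emit:
drive_tool:
  motion: [0.1,-2,2,-0.3,0,0,4,0.1,-4.5,4.4,-0.3,0,0,9,0.1,-7.2,7,-0.3,0,0,14,0.1,-10,9.7,-0.3,0,0,20,0.1,-12.8,12.4,-0.3,0,0,26,0.1,-14.2,13.8,-0.3,0,0,28.6,0.1,-14.2,13.8,-0.3,0,0,28.6]

```text
clock: 41.05
ee_pos: [449.6, -152.0, 209.2]
eef_rot: [0.0, 0.989, 0.147, -0.0]
ft_force: [-0.3, 0.2, 0.2]
width: 0.553
```

```bash
cat > chk.py <<'E'
from h import *
ps=read_camera("side"); pt=read_camera("top")
T=dict(bottle=(498.9,333.9,0),jar=(483.4,231,0),square_tin=(586.3,215.6,-.149),flat_tin=(601.7,318.4,-.149),open_jar=(436.5,-62.7,0),open_tin=(447,-218.2,.213))
ims=[]
for p,c in((ps,(185,85,325,175)),(pt,(105,140,235,265))):
    im=cv2.resize(p["color"][:,:,::-1],None,fx=3,fy=3,interpolation=cv2.INTER_CUBIC)
    for n,(x,y,t) in T.items():
        s=cv2.resize(sil(p,n,x,y,t,8 if n[:4]!="open" else 0),None,fx=3,fy=3)
        k,_=cv2.findContours((s>.5).astype(np.uint8),0,2); cv2.drawContours(im,k,-1,(0,0,255),1)
    ims.append(im[c[1]*3:c[3]*3,c[0]*3:c[2]*3])
    if p is pt: cv2.imwrite("pics/ctop.png",im[450:900,840:1200])
    else: cv2.imwrite("pics/cmid.png",im[540:930,600:900])
cv2.imwrite("pics/cs.png",ims[0]);cv2.imwrite("pics/ct.png",ims[1]); cv2.imwrite("pics/full.png",pt["color"][:,:,::-1])
E
python3 chk.py
```

```text
(no output)
```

View pics/cs.png

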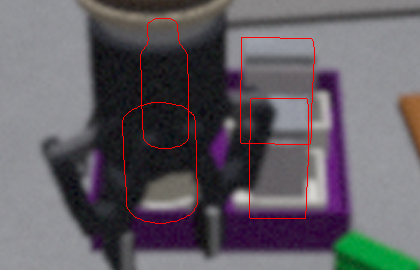

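View pics/ct.png

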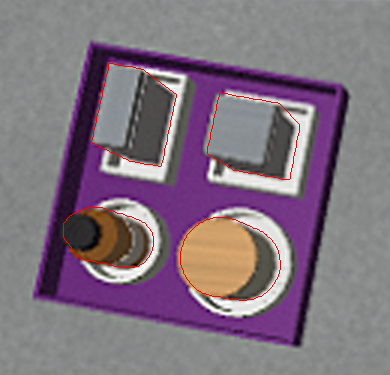

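View pics/cmid.png

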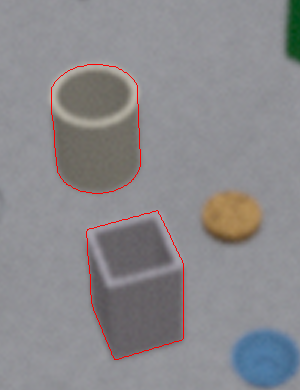

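```bash
python3 -c "
from station import *
s=state();print(s['clock'],s['ft_force'],abs(s['joint_velocities']).max())
print(hand_in())"
```

```text
41.15 [-0.86005329  0.38994516 -0.28247184] 0.024824578205303528
the job is handed in; nothing more can be done
None
```

All four closed containers are standing in their own holders. I handed the job in at about 41 s of the 109 s allowed; the hand-in gave no verdict.

**Checks that passed:** In the last top picture, the outlines of the four containers match where they should be, standing on the holder floors at the holder centres. I judged them by eye to be within about 3 mm and upright. In the last side picture, the open jar and open square tin match their starting outlines. The gripper was empty and well clear of everything, with almost no force on it.

**What disagreed or went wrong:**
- **Fingertip height:** The pictures showed the fingertips about 35–40 mm higher than the reported TCP. Because of this, my first try at the jar closed above its lid without touching it. The square tin, which I moved first, was held only near its top but was placed properly. For the jar retry, the bottle and the flat tin I set the grip height from the pictures.
- **Partly blocked last view:** The gripper hid the bottle and most of the jar in the last side picture. For those two I rely on the top picture and earlier close-ups.
- **Network results:** The trained networks missed some containers once they were in the tub, and some of their positions were 5–25 mm off. I relied on my own outline comparison instead.

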